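# Turn a jar lid over and code it in the hand press

### The arm

A 6-joint arm with a two-finger parallel gripper is mounted at the origin on the work surface. World frame = base frame: x ahead of the robot, y to its left, z up, the work surface at z = 0. Lengths are in m, angles in degrees, forces in N, time in s.
With the tool pointing down it reaches from about 0.375 to 0.9 m from the base axis. Payload 3.1 kg.
Tool frame: the origin (TCP) lies midway between the tips of the shut fingers; the grasp point (between the pads) lies bot.pinch_z behind it (bot.pinch_z is the distance from the TCP to the grasp point, in m); z points along the fingers, y is the direction in which the jaws open and shut (so a half turn about z gives the same grasp; the last joint's range is limited). The gripper opens to 87 mm and grips with 3 to 60 N. Pads are 19 mm wide; open, the fingers measure 117 mm over their backs; the gripper's body (75 mm by 190 mm) begins 51 mm behind the grasp point.
Start: joints at [-81.962, 30.224, 82.088, -0, 67.689, -10.227], TCP at [0.196, -0.593, 0.223] pointing down, gripper open.
Joint ranges: [-176.69, 176.69], [-43.24, 126.21], [12.49, 139.97], [-82, 262], [0, 151.66], [-163.58, 163.58]. Speed limits (degrees/s): [159.86, 159.86, 180, 180, 180, 180].

### API

Orientations are given as a 3x3 rotation matrix whose columns are the frame's x, y, z axes.
In Python, from rig import bot gives the robot as it stands.
- The arm moves only by the tool apply_moves, never from a script. Its argument "motion" is text: rows parted by semicolons, each of 7 numbers parted by spaces: the shift along the tool's x, y, z in m, then the turn, a rotation vector about the tool's x, y, z in degrees, then the finger opening in m, from 0 to 0.087. A call has exactly 8 rows; each row is the pose to reach, as a shift and turn from the pose commanded when the call began, along the tool's axes at that moment; what a row does not reach only later rows make up. A row lasts 1/8 s, in which the tool goes at most 62.5 mm and 10.7 degrees, less where a joint would pass 70% of its speed; a pose out of reach is approached as far as the arm can. A call with a gripper value outside its range is refused whole. The fingers move at their own pace and stop on an object; the grip force is fixed at half the most. Time passes only in rows, so rows that repeat a pose let the fingers close, or fill a call up. It gives the time, the measured TCP pose, the force and the opening at its end, in the units of the state.
- bot.read_state(): the state, without advancing time (a new reading comes with each control period).
- bot.capture(name): name is "scene" or "top" or "wrist"; returns the picture (480x640x3 uint8, red, green, blue); there is no depth.
- bot.get_calibration(name): a dict with "fx", "fy", "cx", "cy" (pixels), "rvec" (rotation vector, rad) and "tvec" (3), from world to camera coordinates, as OpenCV has them. Camera axes: x right, y down, z forward; pixel columns grow to the right and rows downward; lengths in m; the calibration is good to about 2 mm. A picture is of the moment at which its call begins: read the wrist's pose just before it. get_calibration takes no time and is no camera call; for the wrist camera it gives the pose at the moment of the call.
- bot.hand_in(): hands the job in, once; it reports no verdict.
Trained networks look in the newest picture that a camera, given by its name, has taken for a name from the list of things; names that differ only in an ending like _2 or _b are one class to them, and where a whole thing is asked for, a point or a joint stands for the part that bears it (a point fixed in the world has none). Each returns a list of dicts, best first, with "p" (0 to 1); they miss things now and then, are a little off and sometimes report something else, mostly with a low value. They report only what shows in the picture. A call takes as long as a camera call. They do not tell look-alikes from the thing itself.
- bot.find_in(name, camera): "point" ([x, y, z] in m, in world coordinates, good to about 4 mm: the middle of the surface that is visible of it).
The state is a dict: "time_s": time; "joint_positions": joint angles; "qvel": joint speeds; "tau": joint torques, N m; "position": TCP position; "tcp_rot": TCP orientation; "force": force on the tool from outside, world axes, zero at the start; "moment": the same for the moment, N m; "opening": opening from 0.0 (shut) to 1.0 (fully open).
Only numpy, scipy, OpenCV 4.12 (cv2) and the standard library are available. Lean on these libraries where they do the work, as an engineer would, in place of code of your own. Each camera call takes 0.05 s, during which the arm holds its last target.

### The job

One of the two single lids near the edge of the lid carton lies the wrong way up, its open side up. Without disturbing the other lids or the jars, turn it over - lever it up over the carton's edge and tip it down onto the bench - so that its closed top faces up, and slide it along the bench into the horseshoe base of the coding press until it is fully home under the die. Then push the press's palm knob down so that the die is pressed firmly on the lid, let the knob spring back up and leave the lid there.

Things in the scene. Friction and masses are not known exactly. Their poses are not given: they have to be found in the camera images.
- lid: the lid to be coded: black metal twist-off jar lid, 82 mm across, 15 mm high, 2.5 mm wall and 3 mm top, about 30 g. At the start it lies open side up (pale lining showing) on top of the carton. Origin at its centre, half-way up; its own z axis points out of the OPEN side (up at the start, must point down at the end)
- spare_lid: another lid of the same size on the carton, beside the first (which is left or right varies) and already closed side up (all black from above); it must stay where it is. Origin at its centre, half-way up; its own z axis points up, out of the CLOSED side
- lid_stack: three closed-side-up lids stacked on the far part of the carton, 82 mm across, 45 mm high in all, loose; origin at the centre of the underside
- carton: closed full carton of lids, fixed: 260 (its x) by 260 (its y) by 55 mm high, origin centre of underside. The lid lies near its -y edge (own y = -130 mm), above bare bench. A lid set 33 mm over that edge stays; pressing the overhang down levers it up until it leans on the edge, rim on the bench, open side out, steeper if its foot is pushed in; its top pushed outward, it falls closed side up
- press: hand coding press, fixed: a horseshoe base 14 mm high round the place for the lid, open to the press's own -x; column 77 to 137 mm behind the ram axis. Origin on the bench on that axis. Horseshoe: inner radius 43 mm, legs end 50 mm in front of the axis, flared; inside it the bench is bare. Above hang the die (38 mm across, underside 37 mm up) and a sleeve (44 mm across, 100 to 186 mm up)
- nest (a point): the middle of the horseshoe, on the ram axis, 7.5 mm over the bench: where the centre of the lid belongs; a lid pushed against the back of the horseshoe is 2 mm past it. Axes as the press: the lid goes in along +x
- knob_top (a point): top centre of the palm knob (52 mm across) on the ram, 235 mm over the bench when up; it is pushed straight down
- ram (a joint): travel of the ram in m: 0 up, end stop at 0.028; the die meets a lid lying in the nest at 0.022, and a ram travel of 0.025 presses it on with about 7 N (about 15 N on the knob). The return spring (2 N at the top, 7 N at 0.022) lifts the ram when the knob is let go
- jar_a: capped jar of sauce, 92 mm across the corners, 118 mm high, standing loose on the bench, origin at the centre of its underside
- jar_b: another capped jar like it, standing loose on the bench, origin at the centre of its underside
- die: the sprung, rubber-faced die at the lower end of the ram, 38 mm across; origin at the centre of its underside, 37 mm over the bench when the ram is up. It yields upward into the ram by up to 7 mm against a spring (about 3 N at once, 1.2 N more per mm)
Not all that is in view belongs to the job. Leave any turquoise look-alike of the lid alone.

How it is judged (in metres and radians):
On the way, in this order (a step that is already met when the one before it is completed fails the run):
1. the lid lies closed side up, home in the horseshoe (centre within 5 mm of the nest) (angle between lid's own z axis and vertical above 3.05 rad and horizontal distance between lid and nest below 0.005 m and height (world z) of lid below 0.0095 m), for 0.2 s.
2. the die is pressed on the closed top of the lid with more than 2 N while the lid is home (contact force between ram and lid above 2 N and angle between lid's own z axis and vertical above 3.05 rad and horizontal distance between lid and nest below 0.005 m), for 0.1 s.
At the end, for the whole second after the job is handed in: the lid lies flat and still on the bench, closed side up, its centre within 5 mm of the nest; the ram is back up (within 4 mm of the top) (all of step 1 and linear speed of lid below 0.01 m/s and value of joint ram below 0.004 m); the robot touches nothing.
It fails at once if the spare lid or the stack of lids is moved by more than 20 mm (distance of any of spare_lid, lid_stack from where it was at the start of the episode above 0.02 m).
It fails at once if a jar is moved by more than 30 mm or tipped (distance of any of jar_a, jar_b from where it was at the start of the episode above 0.03 m or angle between any of jar_a, jar_b's own z axis and vertical above 0.3 rad).
It also fails if it takes over 70 s, if anything falls off the work surface, if the arm or the gripper's body presses on something with over 40 N, if the wrist force passes 120 N, or if a joint passes its speed limit or range.

## Working session

There is one attempt and no reset: what is moved stays moved. The work goes in short steps, Python scripts to look and compute and a tool call to move; the robot and the scene stay as the last step left them, time stands still between calls to the robot, and variables do not carry over. Pictures are saved under pics/ and viewed, and the job is handed in when it is done.

Besides the shell and the picture viewer there is one more tool, called after ">>>" as name(argument=value, ...), one argument or row to a line, values as JSON. apply_moves: Moves the arm, as the interface text tells. Its arguments: {"type":"object","properties":{"motion":{"type":"string"}},"required":["motion"]}

```bash
ls; mkdir -p pics; python3 - <<'E'
from rig import bot
import cv2
print(bot.read_state()); print(bot.pinch_z)
for n in ["scene","top"]:
    im=bot.capture(n); cv2.imwrite(f"pics/{n}0.png",im[:,:,::-1])
    print(n,bot.get_calibration(n))
    for k in ["lid","spare_lid","lid_stack","carton","press","knob_top","jar_a","die"]:
        print(k,[( [round(float(v),4) for v in d["point"]],round(float(d["p"]),2)) for d in bot.find_in(k,n)][:4])
E
```

```text
pics
{'time_s': 0.0, 'joint_positions': array([-8.19628769e+01,  3.02771784e+01,  8.21550812e+01, -3.10565480e-04,
        6.76880147e+01, -1.02265475e+01]), 'qvel': array([ 0.0077209 , -0.01392998, -0.0262766 , -0.06525889,  0.05444896,
       -0.06693994]), 'tau': array([ 8.98497728e-04, -4.40037811e+01, -1.76589292e+01,  6.34015328e-02,
        5.84775140e-02, -1.65675478e-04]), 'position': array([ 0.19580194, -0.5927864 ,  0.22159803]), 'tcp_rot': array([[ 9.49623788e-01,  3.13392043e-01, -2.98461659e-04],
       [ 3.13391970e-01, -9.49621586e-01,  2.07786117e-03],
       [ 3.67759524e-04, -2.06672188e-03, -9.99997797e-01]]), 'force': array([-0.28183781,  0.07498038, -0.35970825]), 'moment': array([-0.00502187, -0.03897796,  0.03596743]), 'opening': 1.0012914017089598}
0.0187
scene {'fx': 572.0079645873739, 'fy': 572.0079645873739, 'cx': 315.38334005439134, 'cy': 234.01016505215668, 'rvec': array([ 1.35011024,  2.35419096, -0.78054732]), 'tvec': array([ 0.2151999 , -0.28528738,  1.57562034])}
lid [([0.5698, 0.2024, 0.0576], 0.89), ([0.4587, 0.0386, -0.0017], 0.81), ([0.2771, 0.21
[... 441 characters left out ...]
29], 0.56)]
top {'fx': 589.4012351426452, 'fy': 589.4012351426452, 'cx': 321.000533844931, 'cy': 236.9420513235859, 'rvec': array([ 2.13620535, -2.13172337,  0.17585612]), 'tvec': array([0.06243329, 0.53543682, 1.20883151])}
lid [([0.2785, 0.2165, 0.0026], 0.84), ([0.5742, 0.2017, 0.0607], 0.83), ([0.4617, 0.0405, 0.0075], 0.78), ([0.7536, 0.1276, 0.0052], 0.76)]
spare_lid [([0.4444, 0.1873, 0.0679], 0.76)]
lid_stack [([0.4435, 0.1851, 0.0677], 0.65)]
carton [([0.506, 0.2624, 0.0591], 0.75)]
press [([0.5911, -0.2144, 0.1214], 0.95)]
knob_top [([0.6027, -0.1555, 0.2339], 0.67), ([0.7564, 0.2463, 0.1198], 0.24)]
jar_a [([0.7562, 0.2439, 0.1188], 0.93), ([0.4153, -0.2743, 0.1186], 0.78)]
die []
```

View pics/scene0.png

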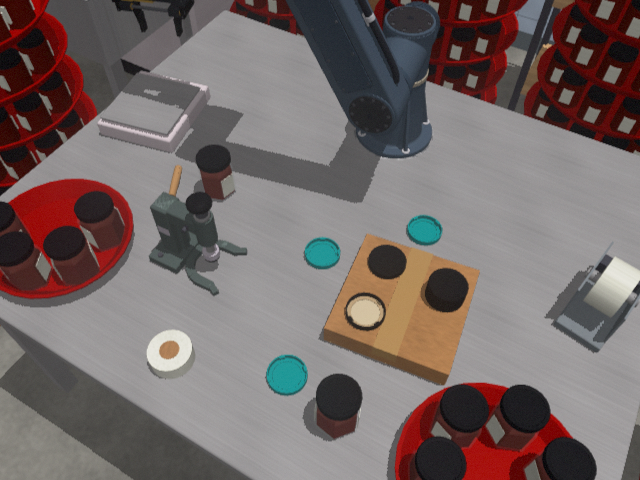

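View pics/top0.png

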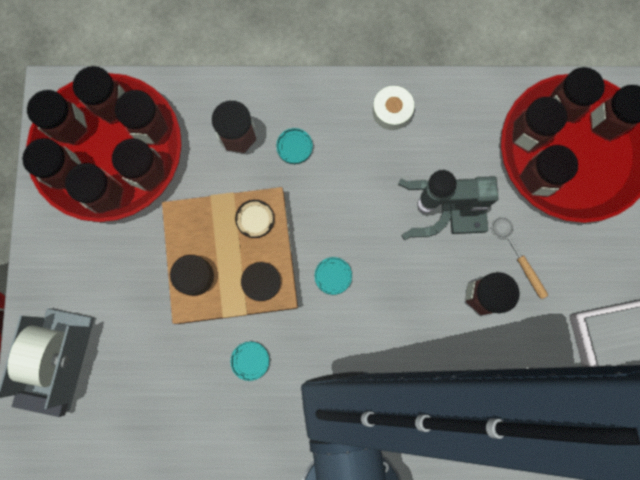

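```bash
cat > h.py <<'E'
import numpy as np, cv2
def P(c,pts):
    K=np.array([[c["fx"],0,c["cx"]],[0,c["fy"],c["cy"]],[0,0,1]])
    return cv2.projectPoints(np.array(pts,float).reshape(-1,1,3),np.array(c["rvec"]),np.array(c["tvec"]),K,None)[0].reshape(-1,2)
def U(c,px,z):
    R=cv2.Rodrigues(np.array(c["rvec"]))[0];t=np.array(c["tvec"]);o=-R.T@t
    d=R.T@np.array([(px[0]-c["cx"])/c["fx"],(px[1]-c["cy"])/c["fy"],1]);return o+d*(z-o[2])/d[2]
E
python3 - <<'E'
import cv2
a=cv2.imread("pics/top0.png")
cv2.imwrite("pics/tc.png",cv2.resize(a[170:340,150:350],None,fx=4,fy=3.5,interpolation=cv2.INTER_CUBIC)[:600])
cv2.imwrite("pics/tp.png",cv2.resize(a[160:250,390:510],None,fx=6,fy=6,interpolation=cv2.INTER_CUBIC))
b=cv2.imread("pics/scene0.png")
cv2.imwrite("pics/sp.png",cv2.resize(b[180:300,140:260],None,fx=5,fy=5,interpolation=cv2.INTER_CUBIC))
E
```

```text
(no output)
```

View pics/tc.png

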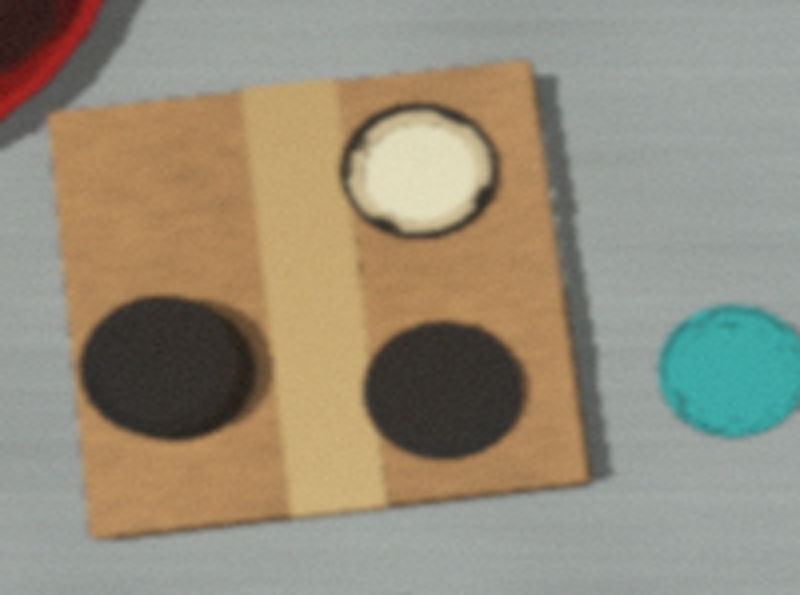

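View pics/tp.png

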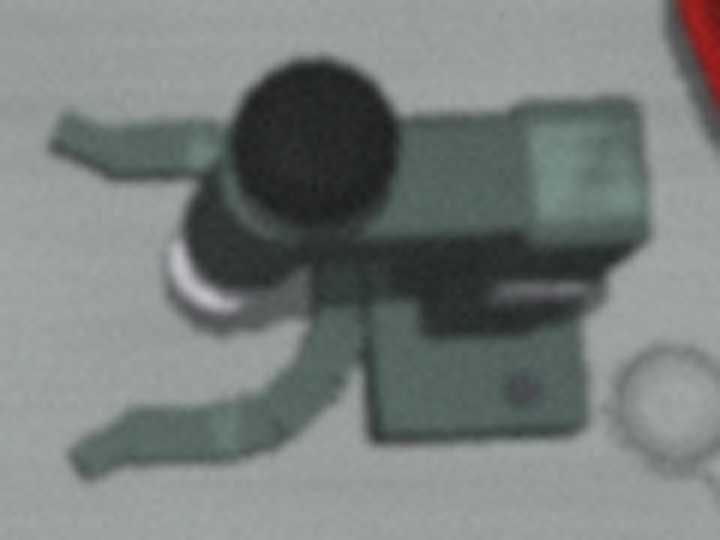

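View pics/sp.png

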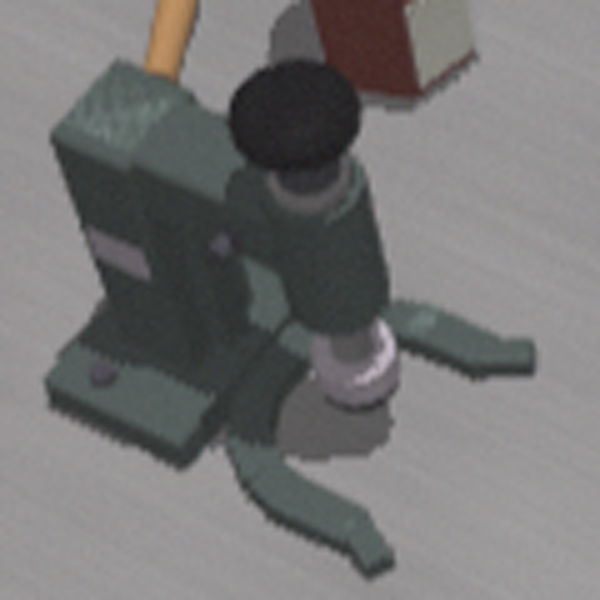

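```bash
python3 - <<'E'
from rig import bot
from h import *
c=bot.get_calibration("top"); s=bot.get_calibration("scene")
t=lambda x,y:(150+(x+.5)/4-.5,170+(y+.5)/3.5-.5)
for n,p in dict(c1=(529,62),c2=(588,484),c3=(93,538),c4=(50,113)).items(): print(n,U(c,t(*p),.055).round(4))
print("lid",U(c,t(420,170),.070).round(4),"spare",U(c,t(445,390),.070).round(4))
q=lambda x,y:(390+(x+.5)/6-.5,160+(y+.5)/6-.5)
print("knob",U(c,q(316,140),.233).round(4))
for p in [(68,112),(52,148),(92,480),(70,455),(110,178),(135,410)]: print("leg",U(c,q(*p),.014).round(4))
for p in [(372,440),(585,430),(368,300)]: print("base",U(c,q(*p),.014).round(4))
for p in [(528,100),(640,100),(648,235),(530,240)]: print("col",U(c,q(*p),.19).round(4))
r=lambda x,y:(140+(x+.5)/5-.5,180+(y+.5)/5-.5)
print("knob s",U(s,r(295,105),.235).round(4))
for p in [(535,345),(530,370),(395,565),(370,577),(350,525)]: print("leg s",U(s,r(*p),.014).round(4))
print("die s", U(s,r(358,395),.037).round(4))
E
```

```text
c1 [0.641  0.1475 0.055 ]
c2 [0.3847 0.1136 0.055 ]
c3 [0.3526 0.3681 0.055 ]
c4 [0.6085 0.4023 0.055 ]
lid [0.5705 0.2026 0.07  ] spare [0.4387 0.187  0.07  ]
knob [ 0.6044 -0.1585  0.233 ]
leg [ 0.6727 -0.1132  0.014 ]
leg [ 0.659 -0.107  0.014]
leg [ 0.535  -0.1191  0.014 ]
leg [ 0.5442 -0.1113  0.014 ]
leg [ 0.6476 -0.1281  0.014 ]
leg [ 0.5608 -0.1353  0.014 ]
base [ 0.5499 -0.2212  0.014 ]
base [ 0.5537 -0.2987  0.014 ]
base [ 0.6019 -0.2215  0.014 ]
col [ 0.629  -0.2353  0.19  ]
col [ 0.629  -0.2709  0.19  ]
col [ 0.585  -0.2714  0.19  ]
col [ 0.5833 -0.2341  0.19  ]
knob s [ 0.6135 -0.1556  0.235 ]
leg s [ 0.542  -0.1164  0.014 ]
leg s [ 0.5548 -0.1104  0.014 ]
leg s [ 0.6702 -0.1024  0.014 ]
leg s [ 0.6806 -0.1082  0.014 ]
leg s [ 0.6636 -0.1316  0.014 ]
die s [ 0.6168 -0.1578  0.037 ]
```

```bash
cat >> h.py <<'E'
from scipy.spatial.transform import Rotation as Ro
def pose(yaw,tilt=0.):
    """tool y at angle yaw (deg) in plane; tool z down, tilted: tip points toward 'front' = tool y rotated -90 about world z"""
    a=np.radians(yaw);y=np.array([np.cos(a),np.sin(a),0]);f=np.array([np.sin(a),-np.cos(a),0])
    t=np.radians(tilt);z=np.cos(t)*np.array([0,0,-1.])+np.sin(t)*f
    return np.column_stack([np.cross(y,z),y,z])
def rel(st,p,R):
    R0=st["tcp_rot"];d=R0.T@(np.array(p)-st["position"]);r=Ro.from_matrix(R0.T@R).as_rotvec(degrees=True)
    return d.round(4),r.round(2)
def wpos(bot):
    s=bot.read_state();print("t",round(float(s["time_s"]),2),"p",np.array(s["position"]).round(4),"F",np.array(s["force"]).round(2),"op",round(float(s["opening"]),3),"j",np.array(s["joint_positions"]).round(1));return s
E
python3 - <<'E'
from rig import bot
from h import *
s=wpos(bot)
c=bot.get_calibration("wrist");R=cv2.Rodrigues(c["rvec"])[0];o=-R.T@c["tvec"]
print(c["fx"],"cam in tool",s["tcp_rot"].T@(o-s["position"]),"axis in tool",s["tcp_rot"].T@R[2], "imgx",s["tcp_rot"].T@R[0])
print(rel(s,[.53,.0,.36],pose(7.5)))
E
```

```text
t 0.9 p [ 0.1959 -0.5935  0.2225] F [ 0.41 -0.46 -0.45] op 1.002 j [-82.   30.2  82.1   0.   67.7 -10.2]
358.8938590313991 cam in tool [ 0.07278201  0.00019328 -0.1614671 ] axis in tool [-2.70145137e-01  4.22594001e-04  9.62819519e-01] imgx [-4.53122069e-04  9.99999737e-01 -5.66048571e-04]
(array([ 0.5033, -0.4589, -0.1374]), array([ -0.  ,  -0.  , -79.23]))
```

>>> apply_moves(
  motion="0.03 -0.03 -0.06 0 0 -8 0; 0.08 -0.08 -0.11 0 0 -18 0; 0.13 -0.12 -0.137 0 0 -28 0; 0.18 -0.165 -0.137 0 0 -38 0; 0.23 -0.21 -0.137 0 0 -48 0; 0.28 -0.255 -0.137 0 0 -58 0; 0.33 -0.3 -0.137 0 0 -68 0; 0.38 -0.347 -0.137 0 0 -78 0",
)

```text
time_s: 1.9
position: [0.4185, -0.1976, 0.3596]
tcp_rot: [[-0.114, 0.993, 0.001], [0.993, 0.114, -0.001], [-0.001, 0.001, -1.0]]
force: [0.6, -0.1, -0.3]
opening: 0.176
```

```bash
python3 - <<'E'
from rig import bot
from h import *
s=wpos(bot);print(rel(s,[.57,.02,.36],pose(7.5)))
E
```

```text
t 1.9 p [ 0.4185 -0.1976  0.3596] F [ 0.63 -0.06 -0.29] op 0.176 j [-39.2   8.6  93.    0.   78.3 -45.7]
(array([ 0.1989,  0.1755, -0.0003]), array([ 0.06,  0.05, -0.93]))
```

>>> apply_moves(
  motion="0.05 0.04 0 0 0 0 0; 0.1 0.08 0 0 0 0 0; 0.13 0.11 0 0 0 0 0; 0.15 0.13 0 0 0 0 0; 0.16 0.14 0 0 0 0 0; 0.16 0.14 0 0 0 0 0; 0.16 0.14 0 0 0 0 0; 0.16 0.14 0 0 0 0 0",
)

```text
time_s: 2.9
position: [0.5389, -0.026, 0.3593]
tcp_rot: [[-0.108, 0.994, -0.0], [0.994, 0.108, -0.0], [-0.0, -0.0, -1.0]]
force: [-0.8, -0.6, 0.0]
opening: 0.006
```

```bash
python3 - <<'E'
from rig import bot
from h import *
import pickle
s=wpos(bot)
c=bot.get_calibration("wrist");im=bot.capture("wrist");cv2.imwrite("pics/w1.png",im[:,:,::-1]);pickle.dump(c,open("w1.pkl","wb"))
for k in ["lid","press","knob_top","die"]: print(k,[(np.array(d["point"]).round(4),round(d["p"],2)) for d in bot.find_in(k,"wrist")])
E
```

```text
t 2.9 p [ 0.5389 -0.026   0.3593] F [-0.81 -0.62  0.03] op 0.006 j [-14.6  15.8  83.5  -0.   80.8 -20.8]
lid [(array([7.527e-01, 1.264e-01, 5.000e-04]), 0.85), (array([0.5764, 0.1842, 0.0581]), 0.8), (array([0.457 , 0.0349, 0.004 ]), 0.7), (array([0.2857, 0.1813, 0.0048]), 0.65)]
press [(array([ 0.6517, -0.1372,  0.0128]), 0.95)]
knob_top []
die []
```

View pics/w1.png

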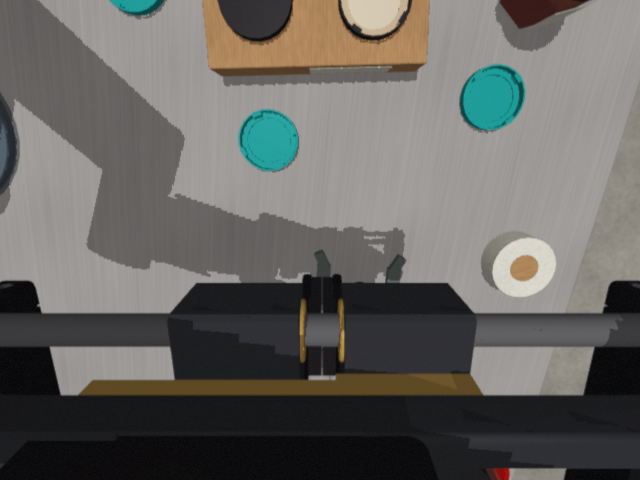

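```bash
python3 - <<'E'
from h import *
import pickle
c=pickle.load(open("w1.pkl","rb"))
a=cv2.imread("pics/w1.png");cv2.imwrite("pics/w1c.png",cv2.resize(a[230:300,290:430],None,fx=5.5,fy=5.5,interpolation=cv2.INTER_CUBIC))
for p in [(315,251),(326,250),(404,256),(388,268),(397,256)]: print(p,U(c,p,.014).round(4))
print(U(c,(269,140),.012).round(4),U(c,(492,97),.012).round(4))
print("edge",U(c,(223,70),.055).round(4),U(c,(427,65),.055).round(4))
E
```

```text
(315, 251) [ 0.5374 -0.114   0.014 ]
(326, 250) [ 0.5535 -0.1107  0.014 ]
(404, 256) [ 0.6698 -0.1076  0.014 ]
(388, 268) [ 0.6491 -0.1289  0.014 ]
(397, 256) [ 0.6594 -0.1087  0.014 ]
[0.4587 0.0368 0.012 ] [0.7488 0.1233 0.012 ]
edge [0.4049 0.112  0.055 ] [0.6453 0.1434 0.055 ]
```

View pics/w1c.png

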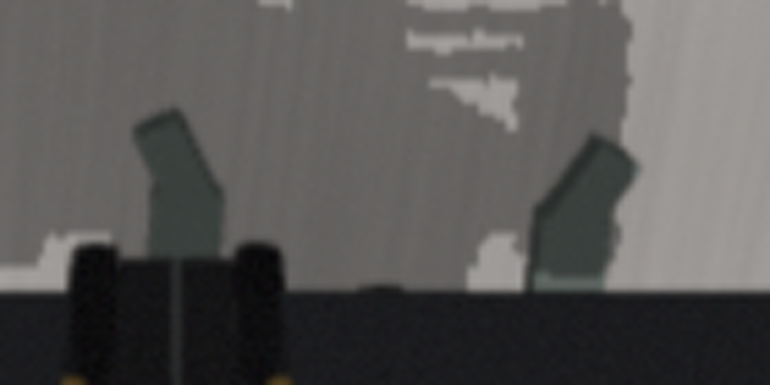

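```bash
python3 - <<'E'
from rig import bot
from h import *
s=wpos(bot);print(rel(s,[.572,.1907,.12],pose(7.5)))
E
```

```text
t 3.15 p [ 0.5392 -0.0255  0.3593] F [0.82 0.87 0.14] op 0.004 j [-14.6  15.8  83.4  -0.   80.8 -20.8]
(array([0.2113, 0.056 , 0.2393]), array([ 0.  ,  0.  , -1.27]))
```

>>> apply_moves(
  motion="0.05 0.013 0 0 0 0 0; 0.1 0.026 0.03 0 0 0 0; 0.15 0.04 0.08 0 0 -1.3 0; 0.2 0.053 0.13 0 0 -1.3 0; 0.211 0.056 0.18 0 0 -1.3 0; 0.211 0.056 0.22 0 0 -1.3 0; 0.211 0.056 0.239 0 0 -1.3 0; 0.211 0.056 0.239 0 0 -1.3 0",
)

```text
time_s: 4.15
position: [0.5708, 0.1906, 0.1183]
tcp_rot: [[-0.132, 0.991, -0.004], [0.991, 0.132, -0.001], [-0.0, -0.004, -1.0]]
force: [0.1, 0.7, 0.4]
opening: 0.004
```

```bash
python3 - <<'E'
from rig import bot
from h import *
import pickle
s=wpos(bot)
c=bot.get_calibration("wrist");im=bot.capture("wrist");cv2.imwrite("pics/w2.png",im[:,:,::-1]);pickle.dump(c,open("w2.pkl","wb"))
im=bot.capture("scene");cv2.imwrite("pics/s2.png",cv2.resize(im[190:390,290:490],None,fx=3,fy=3)[:,:,::-1])
E
```

```text
t 4.15 p [0.5708 0.1906 0.1183] F [0.15 0.68 0.4 ] op 0.004 j [ 7.8 36.1 90.5 -0.  53.6  0.3]
```

View pics/w2.png

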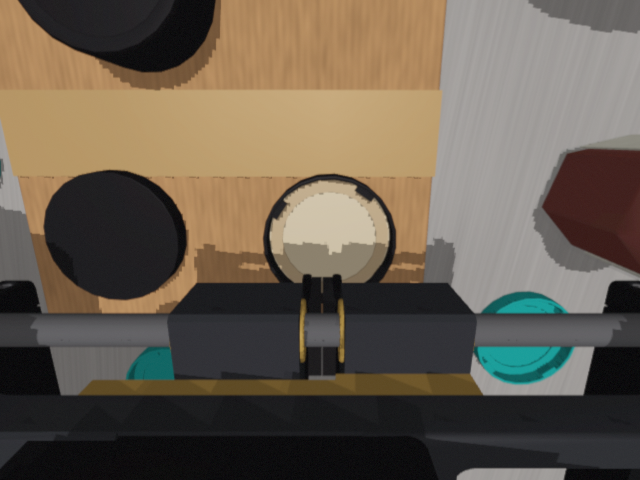

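View pics/s2.png

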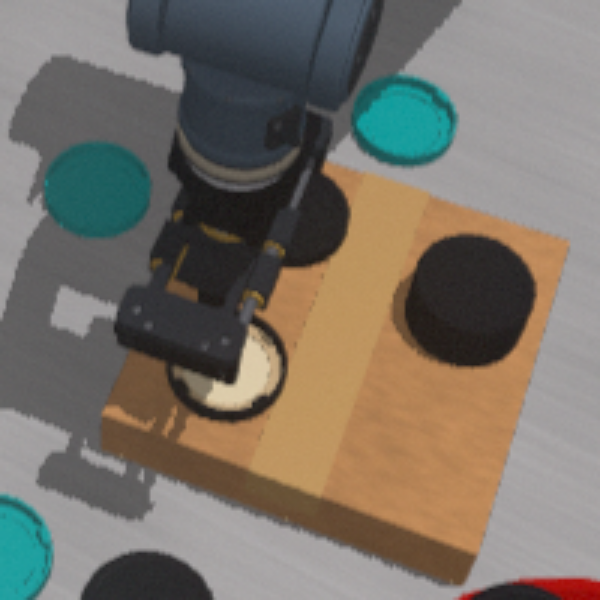

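```bash
python3 - <<'E'
from h import *
import pickle
from scipy.optimize import least_squares
c=pickle.load(open("w2.pkl","rb"))
th=np.linspace(0,2*np.pi,200)
def f(x,z=.07,r=.041):
    q=P(c,np.c_[x[0]+r*np.cos(th),x[1]+r*np.sin(th),0*th+z]); return [q[:,0].min()-264,q[:,0].max()-396,q[:,1].min()-174]
r=least_squares(f,[.57,.2]);print(r.x,r.fun)
# spare: 44..187, top 169
def g(x,z=.07,r=.041):
    q=P(c,np.c_[x[0]+r*np.cos(th),x[1]+r*np.sin(th),0*th+z]); return [q[:,0].min()-44,q[:,1].min()-169]
print(least_squares(g,[.44,.19]).x)
E
```

```text
[0.57287424 0.20357673] [-1.46115617  1.45635998  0.13966946]
[0.44158069 0.18908251]
```

>>> apply_moves(
  motion="0 0.002 0.02 0 0 0 0; 0 0.002 0.04 0 0 0 0; 0 0.002 0.048 0 0 0 0; 0 0.002 0.053 0 0 0 0; 0 0.002 0.054 0 0 0 0; -0.004 0.002 0.054 0 0 0 0; -0.008 0.002 0.054 0 0 0 0; -0.011 0.002 0.054 0 0 0 0",
)

```text
time_s: 5.25
position: [0.5757, 0.1798, 0.0665]
tcp_rot: [[-0.131, 0.991, 0.0], [0.991, 0.131, 0.0], [-0.0, 0.0, -1.0]]
force: [-0.2, 0.1, 0.1]
opening: 0.005
```

>>> apply_moves(
  motion="-0.005 0 0 0 0 0 0; -0.01 0 0 0 0 0 0; -0.016 0 0 0 0 0 0; -0.023 0 0 0 0 0 0; -0.03 0 0 0 0 0 0; -0.037 0 0 0 0 0 0; -0.043 0 0 0 0 0 0; -0.043 0 0 0 0 0 0",
)

```text
time_s: 6.25
position: [0.5812, 0.1369, 0.0662]
tcp_rot: [[-0.131, 0.991, 0.0], [0.991, 0.131, -0.0], [-0.0, 0.0, -1.0]]
force: [-0.4, 0.4, -0.0]
opening: 0.006
```

```bash
python3 - <<'E'
from rig import bot
from h import *
import pickle
s=wpos(bot)
c=bot.get_calibration("wrist");im=bot.capture("wrist");cv2.imwrite("pics/w3.png",im[:,:,::-1]);pickle.dump(c,open("w3.pkl","wb"))
im=bot.capture("scene");cv2.imwrite("pics/s3.png",cv2.resize(im[190:390,290:490],None,fx=3,fy=3)[:,:,::-1])
E
```

```text
t 6.25 p [0.5812 0.1369 0.0662] F [-0.39  0.4  -0.04] op 0.006 j [ 2.5 40.2 93.  -0.  46.7 -5. ]
```

View pics/w3.png

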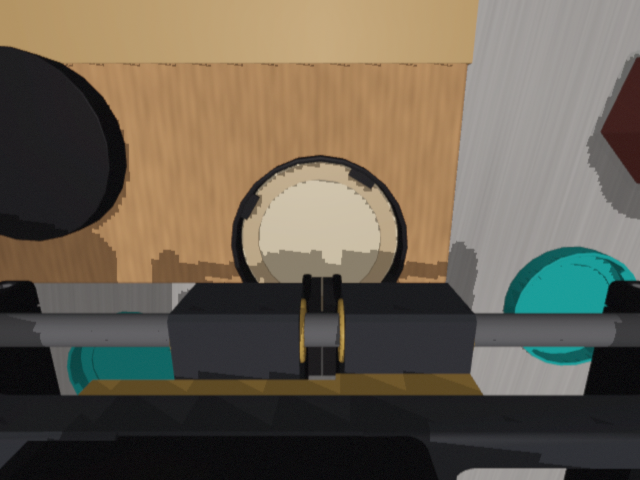

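View pics/s3.png

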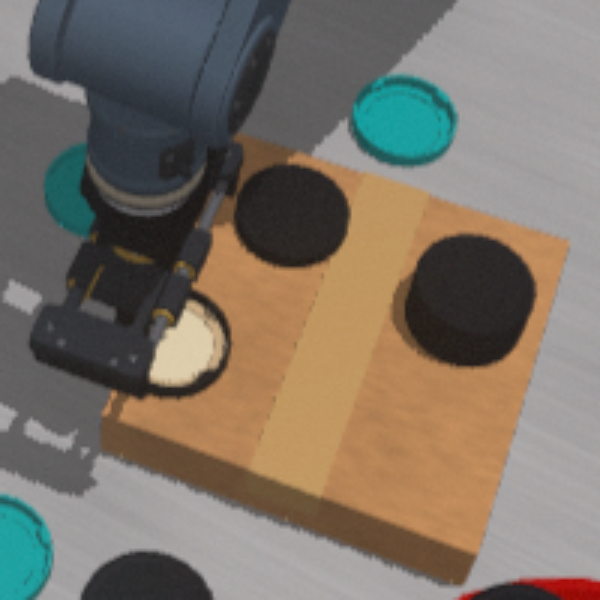

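```bash
python3 - <<'E'
from h import *
import pickle
from scipy.optimize import least_squares
c=pickle.load(open("w3.pkl","rb"))
th=np.linspace(0,2*np.pi,200)
def f(x,z=.07,r=.041):
    q=P(c,np.c_[x[0]+r*np.cos(th),x[1]+r*np.sin(th),0*th+z]); return [q[:,0].min()-232,q[:,0].max()-407,q[:,1].min()-155]
r=least_squares(f,[.57,.2]);print(r.x,r.fun)
n=np.array([.131,-.991])
e=[U(c,(p,282),.055)[:2] for p in (50,100,165)];print(e)
print("centre inside edge",[(x-r.x)@n for x in e],"tcp beyond", [(np.array([.5812,.1369])-x)@n for x in e],"tcp-centre",(np.array([.5812,.1369])-r.x)@n)
E
```

```text
[0.57588031 0.1619657 ] [-2.01301283  2.01670706  0.24855826]
[array([0.44069647, 0.12043309]), array([0.46632159, 0.1238037 ]), array([0.49963605, 0.12818574])]
centre inside edge [np.float64(0.023449729190884488), np.float64(0.023466342056997463), np.float64(0.023487939954553567)] tcp beyond [np.float64(0.00208725446747322), np.float64(0.002070641601360246), np.float64(0.002049043703804137)] tcp-centre 0.025536983658357704
```

>>> apply_moves(
  motion="-0.005 0 0 0 0 0 0; -0.01 -0.001 0 0 0 0 0; -0.0145 -0.001 0 0 0 0 0; -0.0155 -0.001 0 0 0 0 0; -0.013 -0.001 0 0 0 0 0; -0.013 -0.001 -0.013 0 0 0 0; -0.02 -0.001 -0.018 0 0 0 0; -0.028 -0.001 -0.018 0 0 0 0",
)

```text
time_s: 7.35
position: [0.5846, 0.1092, 0.0852]
tcp_rot: [[-0.132, 0.991, 0.002], [0.991, 0.132, -0.0], [-0.0, 0.002, -1.0]]
force: [-0.1, -0.4, -0.1]
opening: 0.005
```

```bash
python3 - <<'E'
from rig import bot
from h import *
import pickle
s=wpos(bot)
c=bot.get_calibration("wrist");im=bot.capture("wrist");cv2.imwrite("pics/w4.png",im[:,:,::-1]);pickle.dump(c,open("w4.pkl","wb"))
im=bot.capture("scene");cv2.imwrite("pics/s4.png",cv2.resize(im[190:390,290:490],None,fx=3,fy=3)[:,:,::-1])
E
```

```text
t 7.35 p [0.5846 0.1092 0.0852] F [-0.15 -0.37 -0.1 ] op 0.005 j [-0.2 38.4 93.  -0.  48.5 -7.8]
```

View pics/w4.png

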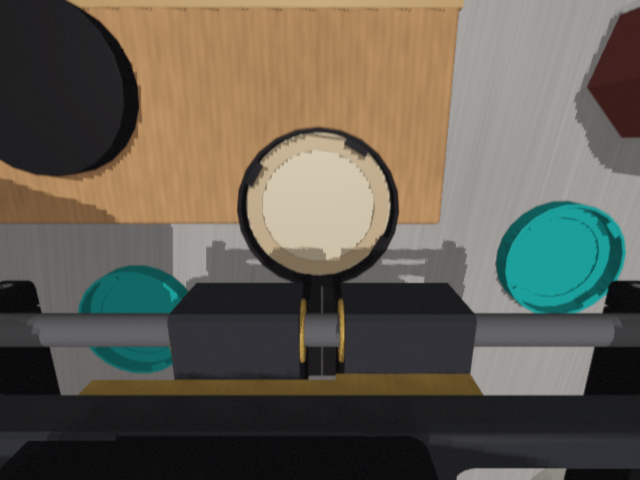

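View pics/s4.png

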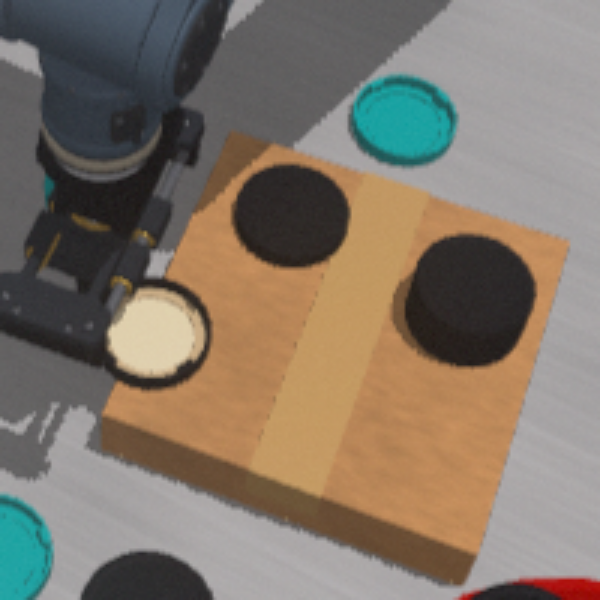

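>>> apply_moves(
  motion="0 0 0.008 0 0 0 0; 0 0 0.013 0 0 0 0; 0 0 0.017 0 0 0 0; 0 0 0.021 0 0 0 0; 0 0 0.025 0 0 0 0; 0 0 0.029 0 0 0 0; 0 0 0.033 0 0 0 0; 0 0 0.037 0 0 0 0",
)

```text
time_s: 8.45
position: [0.5838, 0.1096, 0.047]
tcp_rot: [[-0.132, 0.991, 0.0], [0.991, 0.132, 0.0], [0.0, 0.0, -1.0]]
force: [0.3, -0.3, 0.3]
opening: 0.005
```

```bash
cat > look.py <<'E'
import sys
from rig import bot
from h import *
import pickle
k=sys.argv[1]
s=wpos(bot)
c=bot.get_calibration("wrist");im=bot.capture("wrist");pickle.dump(c,open(f"w{k}.pkl","wb"))
x0,y0=(int(v) for v in (sys.argv[2:4] or (200,190)))
i2=bot.capture("scene");a=cv2.resize(i2[y0:y0+200,x0:x0+200],(480,480),interpolation=cv2.INTER_CUBIC)
cv2.imwrite(f"pics/w{k}.png",im[:,:,::-1]);cv2.imwrite(f"pics/s{k}.png",i2[:,:,::-1])
b=cv2.resize(im[90:330,160:480],(400,300));v=np.zeros((480,880,3),np.uint8);v[:,:480]=a;v[:300,480:]=b
cv2.imwrite(f"pics/v{k}.png",cv2.resize(v,(800,436))[:,:,::-1])
E
python3 look.py 5 260 200
```

```text
t 8.45 p [0.5838 0.1096 0.047 ] F [ 0.29 -0.27  0.35] op 0.005 j [-0.1 41.8 93.9  0.  44.3 -7.7]
```

View pics/v5.png

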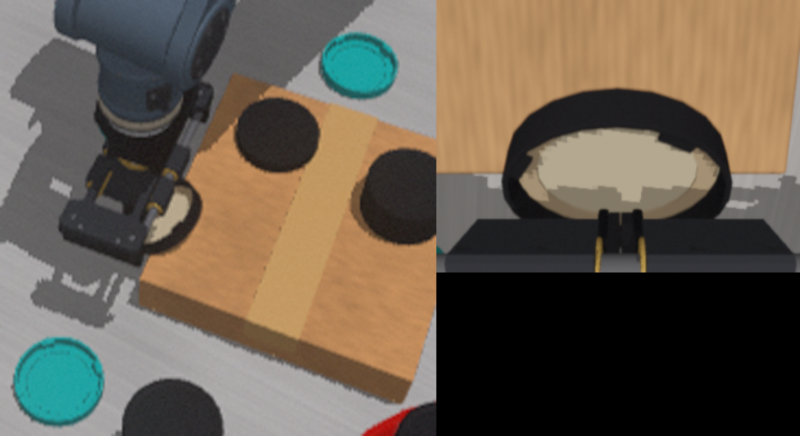

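>>> apply_moves(
  motion="0 0 0.004 0 0 0 0; 0 0 0.008 0 0 0 0; 0 0 0.012 0 0 0 0; 0 0 0.016 0 0 0 0; 0 0 0.02 0 0 0 0; 0 0 0.023 0 0 0 0; 0 0 0.023 0 0 0 0; 0 0 0.023 0 0 0 0",
)

```text
time_s: 9.55
position: [0.5852, 0.1081, 0.0256]
tcp_rot: [[-0.133, 0.991, 0.003], [0.991, 0.133, -0.002], [-0.003, 0.003, -1.0]]
force: [-0.5, -6.7, 8.3]
opening: 0.004
```

```bash
python3 look.py 6 260 200
```

```text
t 9.55 p [0.5852 0.1081 0.0256] F [-0.54 -6.65  8.34] op 0.004 j [-0.2 43.8 94.3 -0.2 41.8 -7.7]
```

View pics/v6.png

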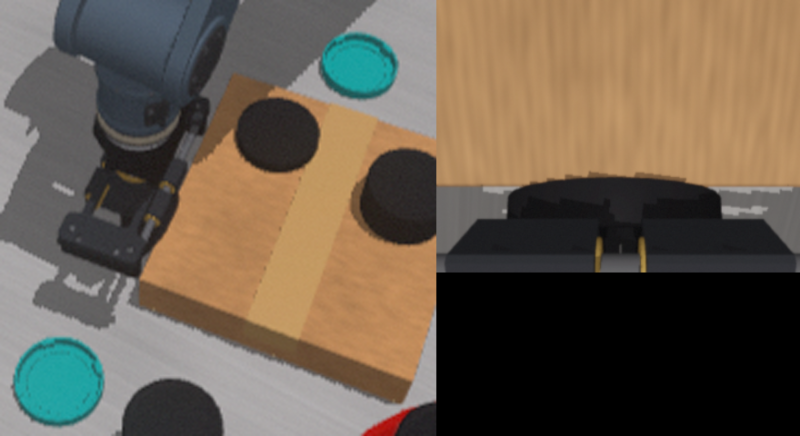

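>>> apply_moves(
  motion="-0.001 0 -0.002 0 0 0 0; -0.002 0 -0.004 0 0 0 0; -0.003 0 -0.007 0 0 0 0; -0.004 0 -0.012 0 0 0 0; -0.006 0 -0.02 0 0 0 0; -0.008 0 -0.03 0 0 0 0; -0.01 0 -0.045 0 0 0 0; -0.01 0 -0.06 0 0 0 0",
)

```text
time_s: 10.65
position: [0.5854, 0.0995, 0.0856]
tcp_rot: [[-0.131, 0.991, 0.001], [0.991, 0.131, -0.0], [-0.0, 0.001, -1.0]]
force: [-0.5, 0.2, -0.3]
opening: 0.004
```

```bash
python3 look.py 7 260 200
```

```text
t 10.65 p [0.5854 0.0995 0.0856] F [-0.46  0.18 -0.33] op 0.004 j [-1.1 38.3 93.1  0.  48.6 -8.7]
```

View pics/v7.png

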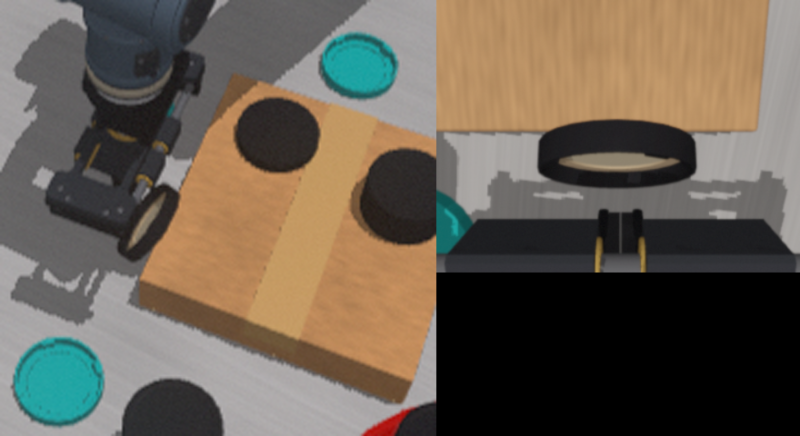

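```bash
python3 - <<'E'
from h import *
import pickle
c=pickle.load(open("w7.pkl","rb"))
for z in (.06,.07,.078): print(z,U(c,(319,195.6),z).round(4))
print("edge",U(c,(220,204),.055).round(4))
for p in [(245,215),(396,215)]: print("sides",U(c,p,.04).round(4))
E
```

```text
0.06 [0.5772 0.1434 0.06  ]
0.07 [0.577 0.145 0.07 ]
0.078 [0.5769 0.1462 0.078 ]
edge [0.5247 0.1311 0.055 ]
sides [0.5358 0.1233 0.04  ]
sides [0.6238 0.1349 0.04  ]
```

>>> apply_moves(
  motion="0 0 -0.02 0 0 0 0; 0.02 0 -0.025 0 0 0 0; 0.045 -0.001 -0.025 0 0 0 0; 0.067 -0.0016 -0.02 0 0 0 0; 0.067 -0.0016 0 0 0 0 0; 0.067 -0.0016 0.018 0 0 0 0; 0.067 -0.0016 0.022 0 0 0 0; 0.067 -0.0016 0.022 0 0 0 0",
)

```text
time_s: 11.75
position: [0.5745, 0.1658, 0.0616]
tcp_rot: [[-0.131, 0.991, -0.001], [0.991, 0.131, -0.0], [0.0, -0.001, -1.0]]
force: [0.4, 0.6, 1.3]
opening: 0.007
```

```bash
python3 look.py 8 260 200
```

```text
t 11.75 p [0.5745 0.1658 0.0616] F [0.36 0.61 1.27] op 0.007 j [ 5.4 40.7 93.   0.  46.4 -2.1]
```

View pics/v8.png

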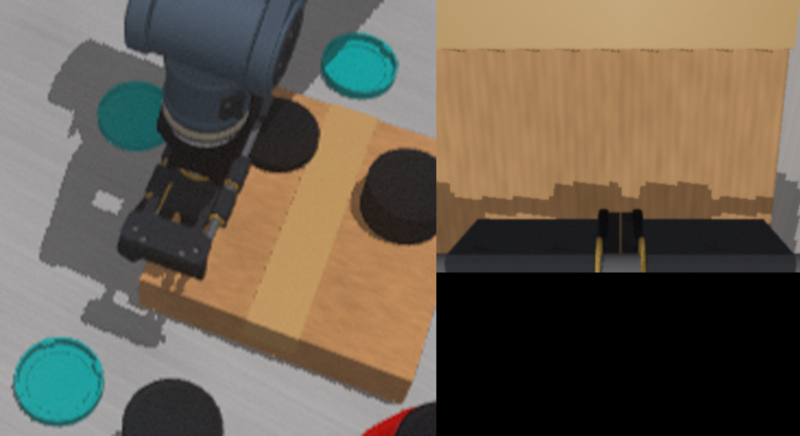

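>>> apply_moves(
  motion="-0.006 0 -0.002 0 0 0 0; -0.012 0 -0.002 0 0 0 0; -0.018 0 -0.002 0 0 0 0; -0.025 0 -0.002 0 0 0 0; -0.032 0 -0.002 0 0 0 0; -0.039 0 -0.002 0 0 0 0; -0.046 0 -0.002 0 0 0 0; -0.053 0 -0.002 0 0 0 0",
)

```text
time_s: 12.85
position: [0.5817, 0.1129, 0.0642]
tcp_rot: [[-0.132, 0.991, -0.0], [0.991, 0.132, -0.0], [0.0, -0.0, -1.0]]
force: [-0.4, 0.1, -0.0]
opening: 0.006
```

```bash
python3 look.py 9 260 200
```

```text
t 12.85 p [0.5817 0.1129 0.0642] F [-0.37  0.09 -0.03] op 0.006 j [ 0.2 40.2 93.8 -0.  46.1 -7.4]
```

View pics/v9.png

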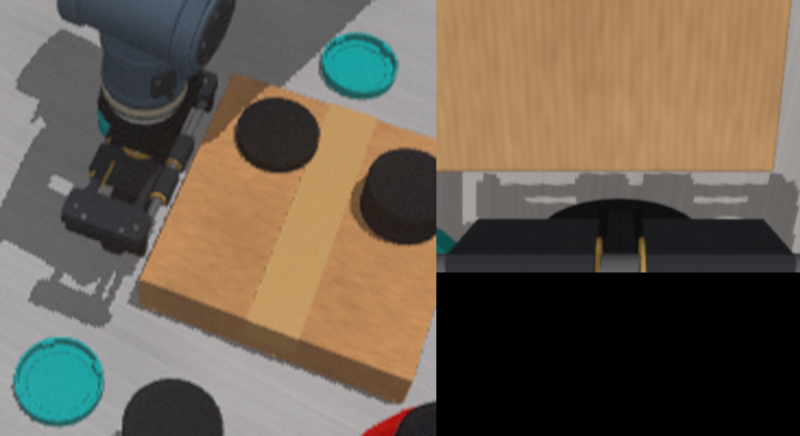

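>>> apply_moves(
  motion="0 0 -0.02 0 0 0 0; 0 0 -0.04 0 0 0 0; 0.02 0 -0.06 0 0 0 0; 0.04 0 -0.08 0 0 0 0; 0.06 0 -0.1 0 0 0 0; 0.06 0 -0.1 0 0 0 0; 0.06 0 -0.1 0 0 0 0; 0.06 0 -0.1 0 0 0 0",
)

```text
time_s: 13.95
position: [0.5732, 0.172, 0.1631]
tcp_rot: [[-0.131, 0.991, -0.002], [0.991, 0.131, -0.0], [-0.0, -0.002, -1.0]]
force: [-0.4, -0.6, -0.3]
opening: 0.003
```

```bash
python3 look.py 10 200 180
```

```text
t 13.95 p [0.5732 0.172  0.1631] F [-0.44 -0.6  -0.32] op 0.003 j [ 6.  32.4 89.2 -0.  58.6 -1.5]
```

View pics/w10.png

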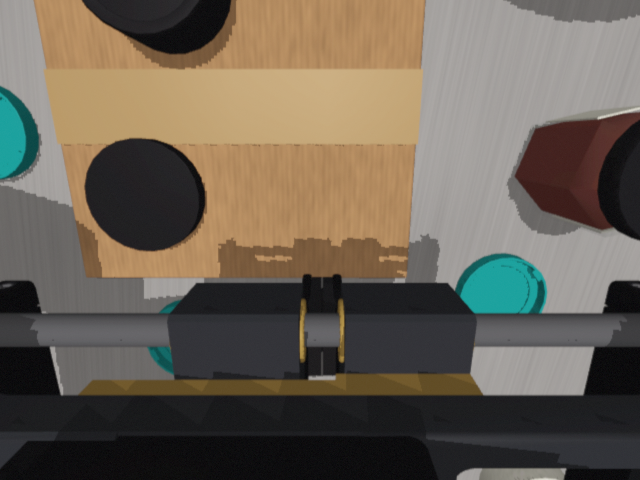

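View pics/s10.png

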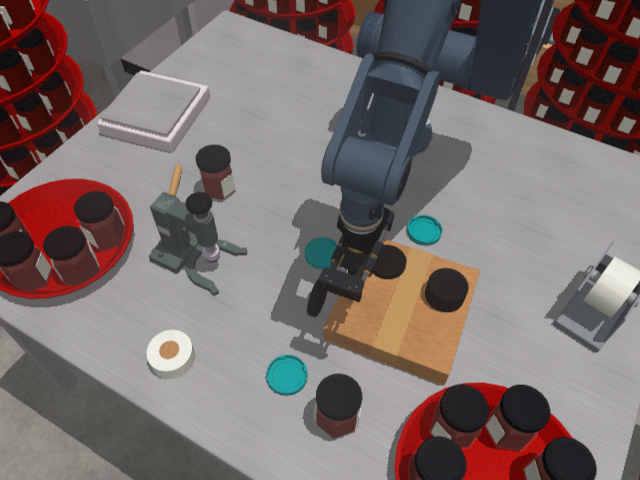

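```bash
python3 - <<'E'
import cv2
b=cv2.imread("pics/s10.png")
cv2.imwrite("pics/z10.png",cv2.resize(b[240:360,260:400],None,fx=5.5,fy=4.9,interpolation=cv2.INTER_CUBIC))
E
```

```text
(no output)
```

View pics/z10.png

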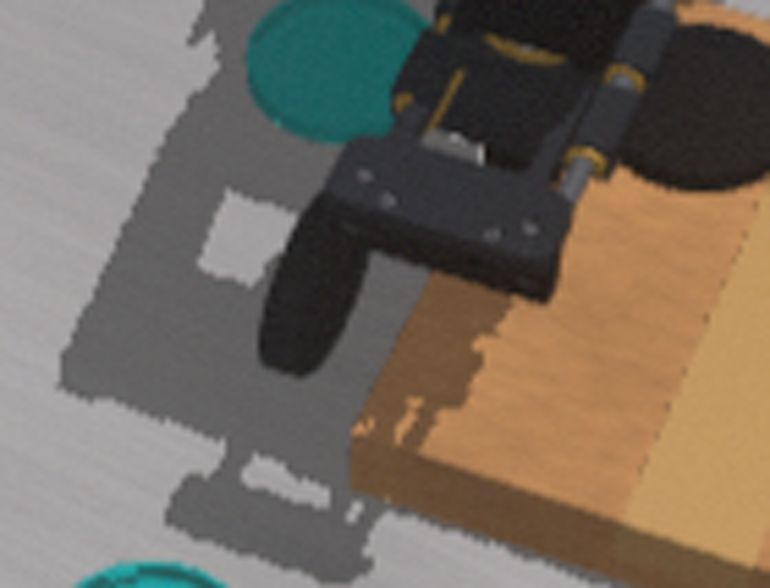

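>>> apply_moves(
  motion="-0.02 0 0.04 0 0 0 0; -0.045 0 0.08 0 0 0 0; -0.045 0 0.097 0 0 0 0; -0.052 0 0.097 0 0 0 0; -0.06 0 0.097 0 0 0 0; -0.069 0 0.097 0 0 0 0; -0.08 0 0.097 0 0 0 0; -0.093 0 0.097 0 0 0 0",
)

```text
time_s: 15.05
position: [0.5864, 0.08, 0.0678]
tcp_rot: [[-0.132, 0.991, 0.001], [0.991, 0.132, -0.0], [-0.0, 0.001, -1.0]]
force: [0.5, 0.2, 0.3]
opening: 0.004
```

>>> apply_moves(
  motion="0 0 -0.02 0 0 0 0; 0.02 0 -0.05 0 0 0 0; 0.05 0 -0.09 0 0 0 0; 0.1 0 -0.13 0 0 0 0; 0.14 0 -0.17 0 0 0 0; 0.18 0 -0.2 0 0 0 0; 0.2 0 -0.2 0 0 0 0; 0.2 0 -0.2 0 0 0 0",
)

```text
time_s: 16.05
position: [0.5588, 0.2791, 0.266]
tcp_rot: [[-0.133, 0.991, -0.002], [0.991, 0.133, -0.001], [-0.001, -0.002, -1.0]]
force: [0.7, -1.0, 0.6]
opening: 0.013
```

```bash
python3 look.py 11 200 200; python3 - <<'E'
from rig import bot
import cv2
cv2.imwrite("pics/t11.png",bot.capture("top")[:,:,::-1])
E
```

```text
t 16.05 p [0.5588 0.2791 0.266 ] F [ 0.74 -0.99  0.58] op 0.013 j [16.3 27.7 79.2 -0.  73.2  8.7]
```

View pics/w11.png

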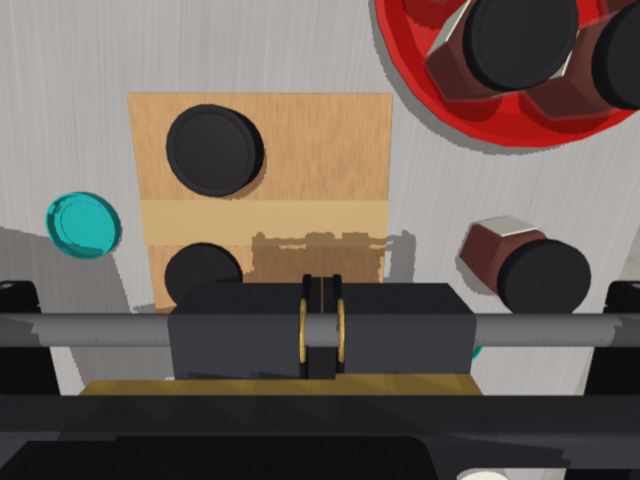

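View pics/v11.png

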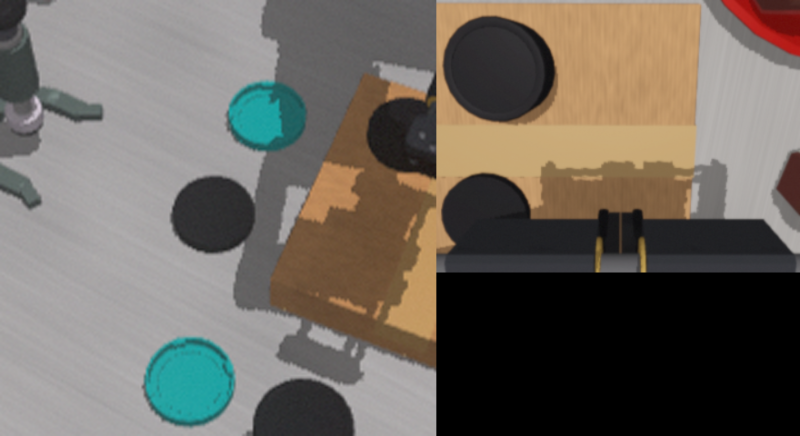

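View pics/t11.png

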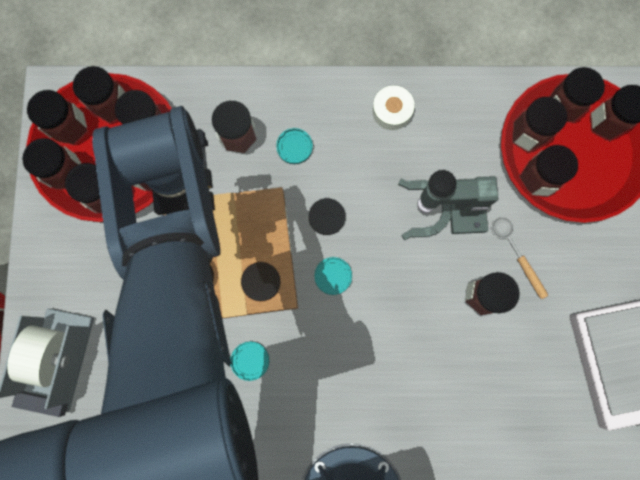

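```bash
python3 - <<'E'
from rig import bot
from h import *
for n,f,box in [("top","t11",(300,190,355,245)),("scene","s11",(265,270,320,325))]:
    a=cv2.imread(f"pics/{f}.png");c=bot.get_calibration(n)
    g=a.max(2);m=np.zeros_like(g);x0,y0,x1,y1=box;m[y0:y1,x0:x1]=(g[y0:y1,x0:x1]<65)*255
    k,l,st,ce=cv2.connectedComponentsWithStats(m);i=1+st[1:,4].argmax();print(n,st[i],ce[i],U(c,ce[i],.014).round(4))
E
```

```text
top [309 199  36  35 978] [326.35582822 216.41002045] [0.5861 0.052  0.014 ]
scene [ 279  281   38   35 1025] [297.40195122 298.16195122] [0.5952 0.0531 0.014 ]
```

```bash
python3 - <<'E'
from rig import bot
from h import *
s=wpos(bot);print(rel(s,[.595,.03,.38],pose(4)))
E
```

```text
t 16.2 p [0.5591 0.2772 0.2652] F [ 0.28  0.13 -1.37] op 0.005 j [16.1 27.8 79.2 -0.  73.2  8.7]
(array([-0.2499,  0.0029, -0.1144]), array([-0.22,  0.09,  3.49]))
```

>>> apply_moves(
  motion="-0.05 0 -0.04 0 0 3 0.03; -0.1 0 -0.08 0 0 3.5 0.03; -0.15 0.001 -0.114 0 0 3.5 0.03; -0.2 0.002 -0.114 0 0 3.5 0.03; -0.24 0.003 -0.114 0 0 3.5 0.03; -0.25 0.003 -0.114 0 0 3.5 0.03; -0.25 0.003 -0.114 0 0 3.5 0.03; -0.25 0.003 -0.114 0 0 3.5 0.03",
)

```text
time_s: 17.2
position: [0.5952, 0.0324, 0.3808]
tcp_rot: [[-0.072, 0.997, -0.001], [0.997, 0.072, 0.001], [0.001, -0.001, -1.0]]
force: [1.0, 0.5, -0.5]
opening: 0.346
```

```bash
python3 look.py 12 200 200
```

```text
t 17.2 p [0.5952 0.0324 0.3808] F [ 0.97  0.48 -0.55] op 0.346 j [ -7.6  20.2  73.6   0.   86.2 -11.7]
```

View pics/w12.png

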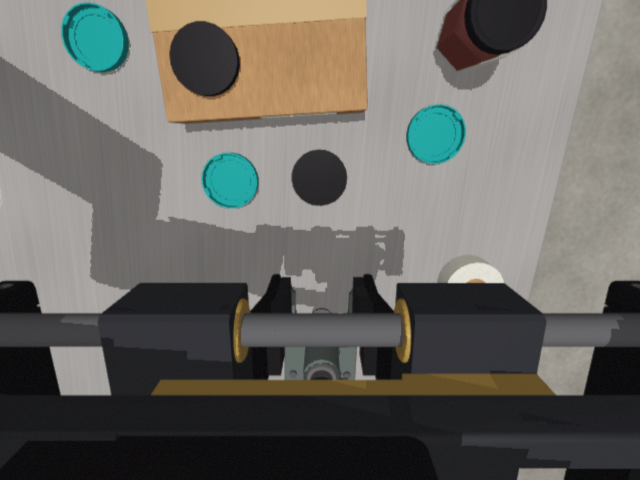

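```bash
python3 - <<'E'
from h import *
import pickle
c=pickle.load(open("w12.pkl","rb"))
a=cv2.imread("pics/w12.png");cv2.imwrite("pics/w12c.png",cv2.resize(a[265:390,250:400],None,fx=5,fy=4.7,interpolation=cv2.INTER_CUBIC))
g=a.max(2)[145:212,285:355];m=(g<70).astype(np.uint8)
k,l,st,ce=cv2.connectedComponentsWithStats(m);i=1+st[1:,4].argmax();p=ce[i]+[285,145];print(st[i],p,U(c,p,.0145).round(4))
print(U(c,(230,180),.012).round(4),U(c,(436,134),.012).round(4))
E
```

```text
[   7    5   55   55 2349] [318.90762026 177.26990209] [0.5886 0.051  0.0145]
[0.4588 0.0375 0.012 ] [0.75   0.1232 0.012 ]
```

View pics/w12c.png

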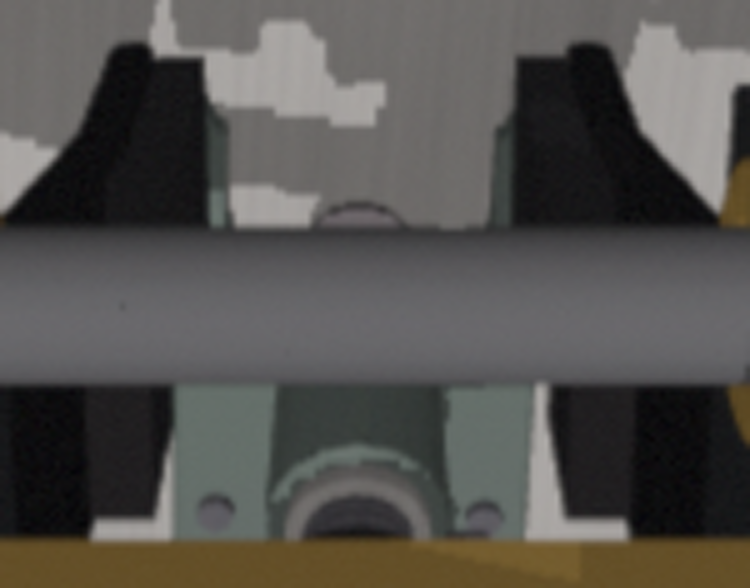

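```bash
python3 - <<'E'
from h import *
import pickle
c=pickle.load(open("w12.pkl","rb"))
q=lambda x,y:(250+(x+.5)/5-.5,265+(y+.5)/4.7-.5)
for n,p,z in [("legL",(228,190),.014),("legR",(492,190),.014),("screwL",(215,512),.014),("screwR",(485,515),.014),("die front",(358,203),.037),("dief",(358,203),.045),("sleeve bottomL",(272,500),.15),("sleeve R",(446,500),.15),("ring",(357,505),.19),("plateL",(173,450),.014),("plateR",(530,450),.014)]: print(n,U(c,q(*p),z).round(4))
c1=pickle.load(open("w1.pkl","rb"))
for p in [(314.5,253.6),(322.4,249.6),(398.5,254.5),(405.8,260)]: print("tip",U(c1,p,.014).round(4))
E
```

```text
legL [ 0.5646 -0.1553  0.014 ]
legR [ 0.6495 -0.1492  0.014 ]
screwL [ 0.5668 -0.2835  0.014 ]
screwR [ 0.6589 -0.2782  0.014 ]
die front [ 0.606  -0.1457  0.037 ]
dief [ 0.6057 -0.1417  0.045 ]
sleeve bottomL [ 0.5867 -0.1786  0.15  ]
sleeve R [ 0.6306 -0.1754  0.15  ]
ring [ 0.6063 -0.1496  0.19  ]
plateL [ 0.5514 -0.2587  0.014 ]
plateR [ 0.6716 -0.2501  0.014 ]
tip [ 0.5371 -0.1181  0.014 ]
tip [ 0.5481 -0.1107  0.014 ]
tip [ 0.6613 -0.1062  0.014 ]
tip [ 0.6735 -0.1135  0.014 ]
```

```bash
python3 - <<'E'
from rig import bot
from h import *
s=wpos(bot);print(rel(s,[.5832,.1107,.04],pose(5.2)))
E
```

```text
t 17.3 p [0.5953 0.0328 0.3811] F [ 0.16  0.75 -0.27] op 0.346 j [ -7.6  20.2  73.6   0.   86.2 -11.8]
(array([ 0.0784, -0.0063,  0.3411]), array([-0.02, -0.02, -1.03]))
```

>>> apply_moves(
  motion="0.04 -0.003 0.03 0 0 -1 0.03; 0.078 -0.006 0.09 0 0 -1 0.03; 0.078 -0.006 0.15 0 0 -1 0.03; 0.078 -0.006 0.21 0 0 -1 0.03; 0.078 -0.006 0.27 0 0 -1 0.03; 0.078 -0.006 0.32 0 0 -1 0.03; 0.078 -0.006 0.341 0 0 -1 0.03; 0.078 -0.006 0.341 0 0 -1 0.03",
)

```text
time_s: 18.3
position: [0.5826, 0.1099, 0.0384]
tcp_rot: [[-0.09, 0.996, -0.004], [0.996, 0.09, 0.0], [0.0, -0.004, -1.0]]
force: [-0.6, -0.9, -0.1]
opening: 0.349
```

```bash
python3 look.py 13 200 200;python3 - <<'E'
from rig import bot
from h import *
s=wpos(bot);print(rel(s,[.5832,.1107,.007],pose(5.2)))
E
```

```text
t 18.3 p [0.5826 0.1099 0.0384] F [-0.62 -0.86 -0.11] op 0.349 j [-0.1 42.6 94.1  0.  43.6 -5.3]
t 18.4 p [0.5847 0.1096 0.0409] F [-0.02  0.5   0.87] op 0.346 j [-0.1 42.4 94.   0.  43.6 -5.3]
(array([ 0.0012, -0.0015,  0.0339]), array([ 0.08,  0.  , -0.07]))
```

View pics/v13.png

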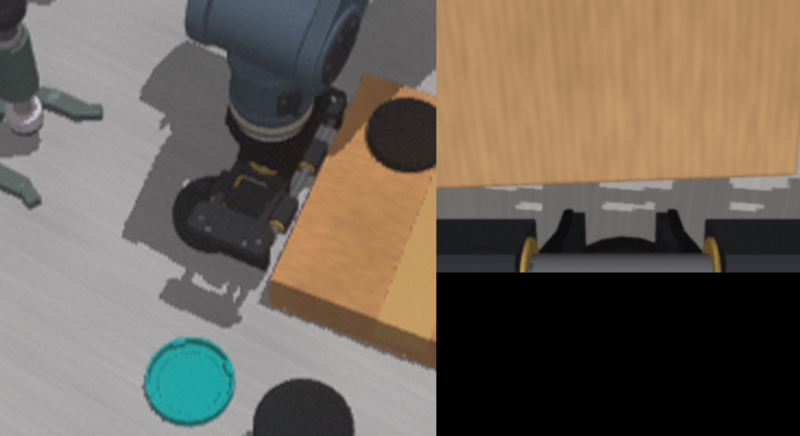

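>>> apply_moves(
  motion="0 -0.001 0.02 0 0 0 0.03; 0 -0.001 0.033 0 0 0 0.03; 0 -0.001 0.033 0 0 0 0.03; -0.008 -0.001 0.033 0 0 0 0.03; -0.016 -0.001 0.033 0 0 0 0.03; -0.026 -0.001 0.033 0 0 0 0.03; -0.038 -0.001 0.033 0 0 0 0.03; -0.05 -0.001 0.033 0 0 0 0.03",
)

```text
time_s: 19.4
position: [0.5876, 0.0579, 0.0073]
tcp_rot: [[-0.088, 0.996, 0.0], [0.996, 0.088, -0.0], [-0.0, 0.0, -1.0]]
force: [0.5, -1.1, -0.2]
opening: 0.347
```

```bash
python3 look.py 14 160 190;python3 - <<'E'
from rig import bot
from h import *
s=wpos(bot);print(rel(s,[.5832+.09*.0906,.1107-.09*.9959,.009],pose(5.2,22)))
E
```

```text
t 19.4 p [0.5876 0.0579 0.0073] F [ 0.55 -1.09 -0.21] op 0.347 j [ -5.2  45.4  95.1  -0.   39.6 -10.2]
t 19.5 p [0.5879 0.0573 0.0072] F [ 0.08 -0.83  0.07] op 0.342 j [ -5.3  45.4  95.1  -0.   39.5 -10.2]
(array([-0.0364,  0.0003, -0.0017]), array([-2.000e-02, -2.198e+01, -2.400e-01]))
```

View pics/v14.png

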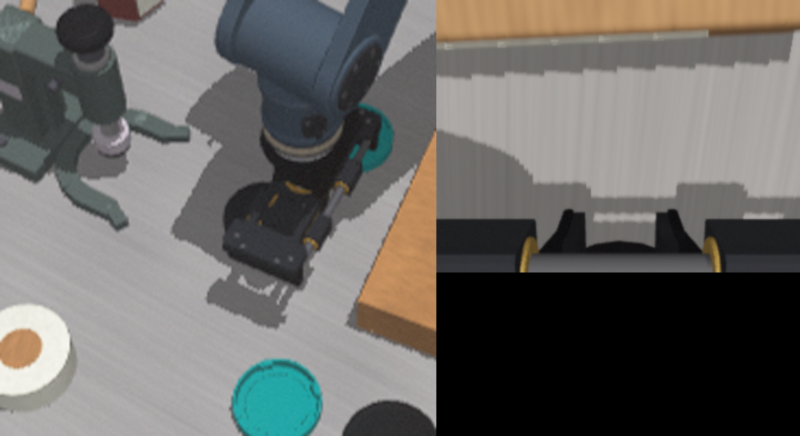

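>>> apply_moves(
  motion="-0.005 0 0 0 -2.8 0 0.03; -0.01 0 -0.0005 0 -5.5 0 0.03; -0.015 0 -0.001 0 -8.3 0 0.03; -0.02 0 -0.0015 0 -11 0 0.03; -0.025 0 -0.0015 0 -13.8 0 0.03; -0.03 0 -0.002 0 -16.5 0 0.03; -0.035 0 -0.002 0 -19.3 0 0.03; -0.04 0 -0.002 0 -22 0 0.03",
)

```text
time_s: 20.5
position: [0.591, 0.0192, 0.0091]
tcp_rot: [[-0.082, 0.996, 0.033], [0.923, 0.088, -0.374], [-0.376, -0.0, -0.927]]
force: [0.5, 0.1, 0.0]
opening: 0.345
```

```bash
python3 look.py 15 130 180;python3 - <<'E'
from rig import bot
from h import *
s=wpos(bot);f=np.array([.0906,-.9959,0])
print(s["tcp_rot"].round(3)); nest=np.array([.6075,-.158,0])
print(rel(s,nest-f*.0471+[0,0,.009],pose(5.2,22)))
E
```

```text
t 20.5 p [0.591  0.0192 0.0091] F [0.47 0.06 0.04] op 0.345 j [  2.2  47.6  94.4 -34.   42.2  23.5]
t 20.6 p [0.5906 0.0198 0.0087] F [-0.06  0.1  -0.19] op 0.344 j [  2.2  47.6  94.4 -33.9  42.1  23.4]
[[-0.083  0.996  0.032]
 [ 0.923  0.089 -0.373]
 [-0.375 -0.001 -0.927]]
(array([-0.1221,  0.0009,  0.0489]), array([-0.09, -0.01, -0.04]))
```

View pics/v15.png

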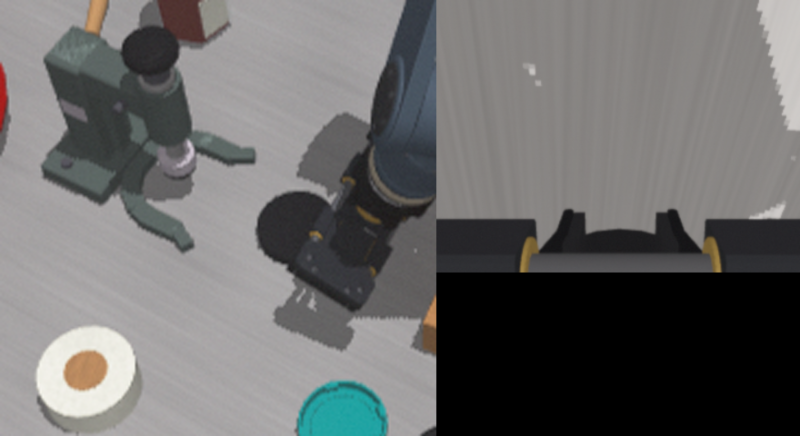

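>>> apply_moves(
  motion="-0.007 0 0.0028 0 0 0 0.03; -0.014 0 0.0056 0 0 0 0.03; -0.021 0 0.0085 0 0 0 0.03; -0.028 0.0005 0.0113 0 0 0 0.03; -0.035 0.0005 0.0141 0 0 0 0.03; -0.042 0.001 0.017 0 0 0 0.03; -0.049 0.001 0.0198 0 0 0 0.03; -0.0556 0.001 0.0224 0 0 0 0.03",
)

```text
time_s: 21.6
position: [0.5974, -0.0409, 0.0092]
tcp_rot: [[-0.082, 0.996, 0.033], [0.924, 0.088, -0.373], [-0.375, -0.0, -0.927]]
force: [-0.2, -0.3, -0.1]
opening: 0.347
```

```bash
python3 look.py 16 110 160;python3 - <<'E'
from rig import bot
import cv2
cv2.imwrite("pics/t16.png",cv2.resize(bot.capture("top")[140:260,350:510],None,fx=5,fy=5,interpolation=cv2.INTER_CUBIC)[:,:,::-1])
E
```

```text
t 21.6 p [ 0.5974 -0.0409  0.0092] F [-0.22 -0.28 -0.12] op 0.347 j [ -3.7  47.4  95.  -35.4  39.7  19.2]
```

View pics/v16.png

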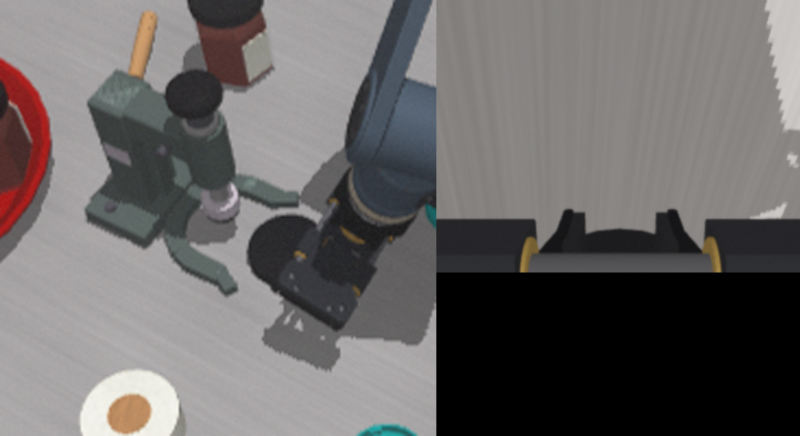

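View pics/t16.png

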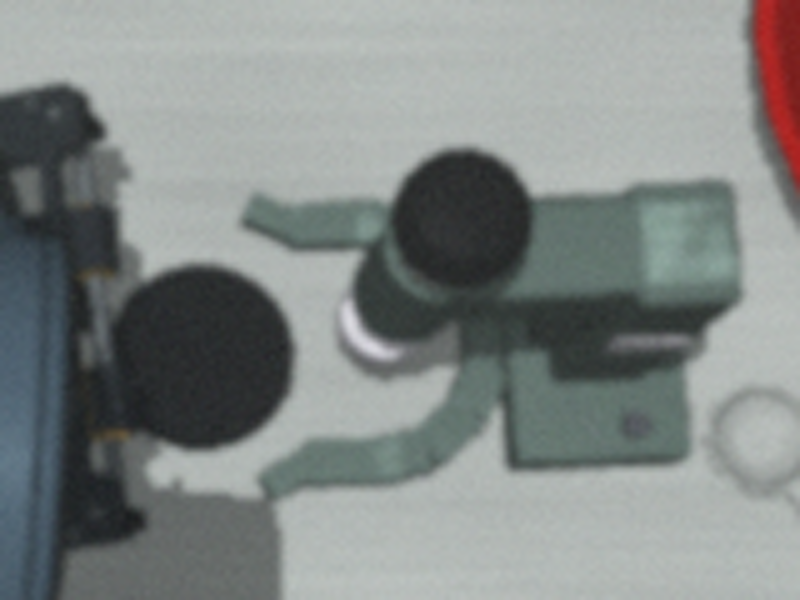

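>>> apply_moves(
  motion="-0.006 0 0.0024 0 0 0 0.03; -0.012 0 0.0048 0 0 0 0.03; -0.018 0 0.0072 0 0 0 0.03; -0.024 0 0.0097 0 0 0 0.03; -0.03 0 0.0121 0 0 0 0.03; -0.036 0 0.0145 0 0 0 0.03; -0.042 0 0.017 0 0 0 0.03; -0.0464 0 0.0187 0 0 0 0.03",
)

```text
time_s: 22.75
position: [0.6017, -0.0908, 0.0093]
tcp_rot: [[-0.082, 0.996, 0.033], [0.924, 0.088, -0.373], [-0.375, 0.0, -0.927]]
force: [-1.1, 0.3, 0.7]
opening: 0.346
```

```bash
cat > lt.py <<'E'
import sys,cv2
from rig import bot
cv2.imwrite(f"pics/t{sys.argv[1]}.png",cv2.resize(bot.capture("top")[140:260,350:510],None,fx=5,fy=5,interpolation=cv2.INTER_CUBIC)[:,:,::-1])
E
python3 look.py 17 110 160;python3 lt.py 17
```

```text
t 22.75 p [ 0.6017 -0.0908  0.0093] F [-1.1   0.3   0.68] op 0.346 j [ -8.6  47.4  95.  -36.2  38.   15.4]
```

View pics/v17.png

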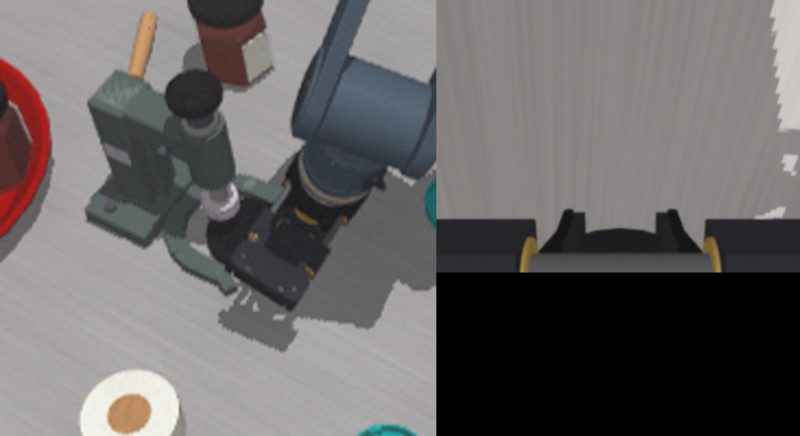

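View pics/t17.png

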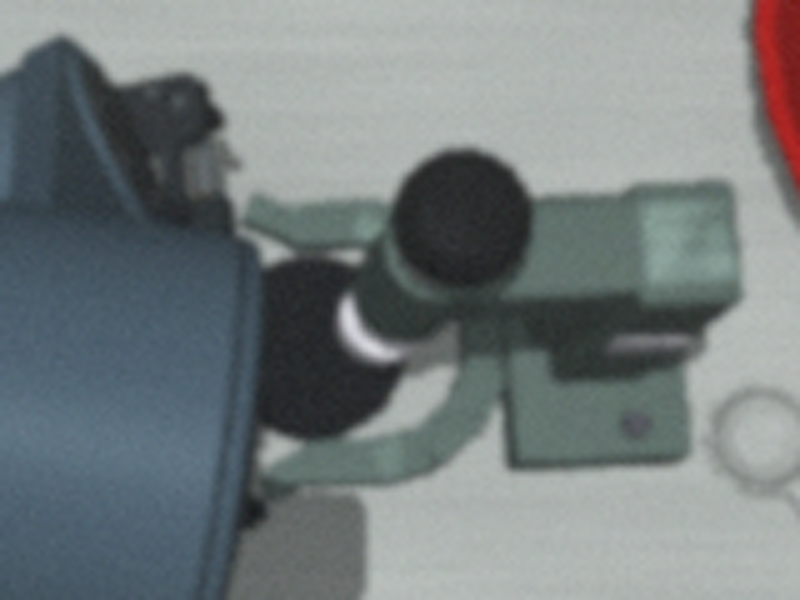

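>>> apply_moves(
  motion="-0.003 0 0.0012 0 0 0 0.03; -0.006 0 0.0024 0 0 0 0.03; -0.0085 0 0.0034 0 0 0 0.03; -0.011 0 0.0044 0 0 0 0.03; -0.013 0 0.0052 0 0 0 0.03; -0.015 0 0.006 0 0 0 0.03; -0.0165 0 0.0066 0 0 0 0.03; -0.0165 0 0.0066 0 0 0 0.03",
)

```text
time_s: 23.9
position: [0.6033, -0.1081, 0.0094]
tcp_rot: [[-0.082, 0.996, 0.033], [0.924, 0.088, -0.373], [-0.375, 0.0, -0.927]]
force: [-0.1, 1.3, -0.0]
opening: 0.341
```

```bash
python3 look.py 18 110 160;python3 lt.py 18
```

```text
t 23.9 p [ 0.6033 -0.1081  0.0094] F [-0.09  1.27 -0.05] op 0.341 j [-10.2  47.4  94.8 -36.4  37.5  13.9]
```

View pics/v18.png

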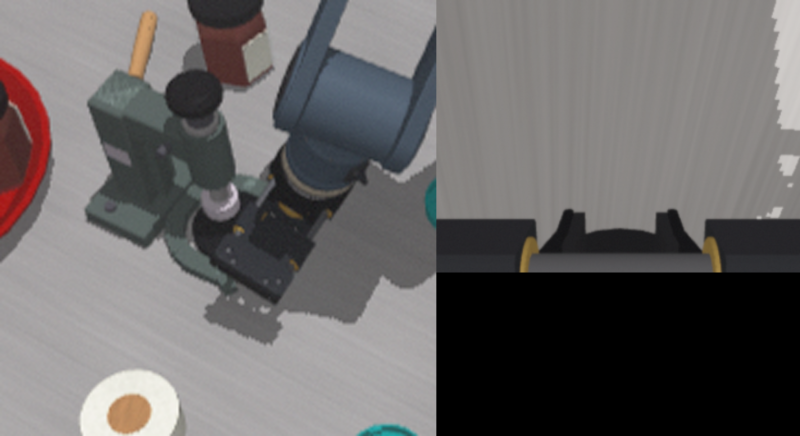

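View pics/t18.png

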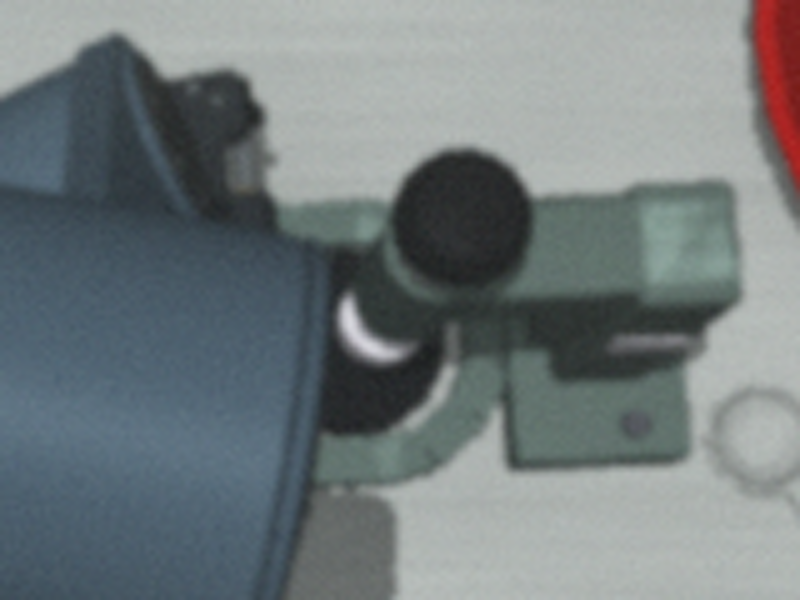

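>>> apply_moves(
  motion="-0.001 0 0.0004 0 0 0 0.03; -0.002 0 0.0008 0 0 0 0.03; -0.0028 0 0.0011 0 0 0 0.03; -0.0035 0 0.0014 0 0 0 0.03; -0.0042 0 0.0017 0 0 0 0.03; -0.005 0 0.002 0 0 0 0.03; -0.005 0 0.002 0 0 0 0.03; -0.005 0 0.002 0 0 0 0.03",
)

```text
time_s: 25.05
position: [0.6038, -0.1134, 0.0094]
tcp_rot: [[-0.082, 0.996, 0.033], [0.924, 0.088, -0.373], [-0.375, -0.0, -0.927]]
force: [-0.8, 0.1, 0.3]
opening: 0.345
```

```bash
python3 lt.py 19; python3 - <<'E'
from rig import bot
from h import *
for i in range(3): wpos(bot); bot.capture("wrist")
E
```

```text
t 25.1 p [ 0.6038 -0.1134  0.0094] F [-0.15  0.3   0.01] op 0.344 j [-10.7  47.4  94.7 -36.4  37.4  13.5]
t 25.15 p [ 0.6038 -0.1134  0.0094] F [-0.55  0.6   0.92] op 0.337 j [-10.7  47.4  94.7 -36.4  37.4  13.4]
t 25.2 p [ 0.6038 -0.1133  0.0094] F [ 0.1   0.62 -0.56] op 0.344 j [-10.7  47.4  94.7 -36.4  37.4  13.5]
```

View pics/t19.png

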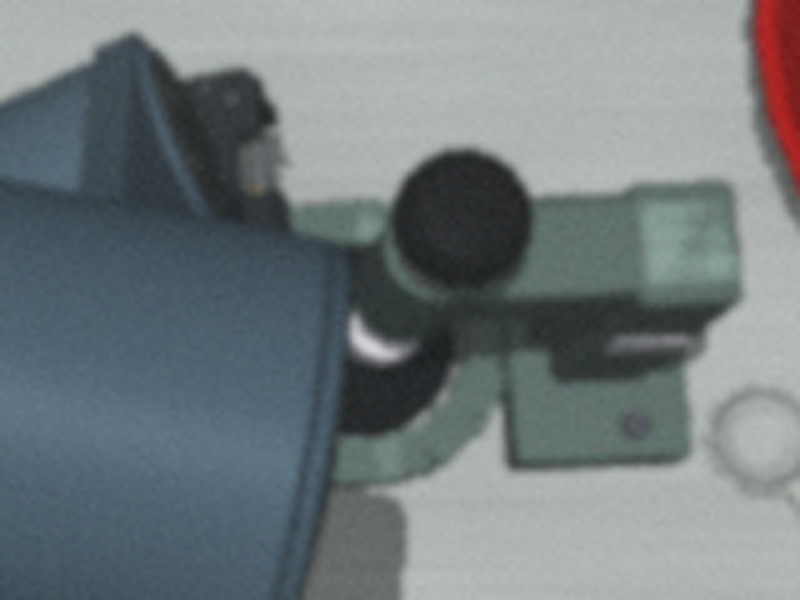

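>>> apply_moves(
  motion="-0.0005 0 0.0002 0 0 0 0.03; -0.001 0 0.0004 0 0 0 0.03; -0.0015 0 0.0006 0 0 0 0.03; -0.002 0 0.0008 0 0 0 0.03; -0.0025 0 0.001 0 0 0 0.03; -0.0025 0 0.001 0 0 0 0.03; -0.0025 0 0.001 0 0 0 0.03; -0.0025 0 0.001 0 0 0 0.03",
)

```text
time_s: 26.25
position: [0.604, -0.116, 0.0094]
tcp_rot: [[-0.082, 0.996, 0.033], [0.924, 0.088, -0.373], [-0.375, 0.0, -0.927]]
force: [-0.2, 1.2, -0.3]
opening: 0.346
```

```bash
python3 lt.py 20; python3 - <<'E'
from rig import bot
from h import *
for i in range(2): wpos(bot); bot.capture("wrist")
E
```

```text
t 26.3 p [ 0.604  -0.1161  0.0094] F [0.19 0.36 0.66] op 0.343 j [-11.   47.4  94.7 -36.5  37.3  13.2]
t 26.35 p [ 0.604  -0.116   0.0094] F [0.69 0.03 0.25] op 0.344 j [-11.   47.4  94.7 -36.5  37.3  13.2]
```

View pics/t20.png

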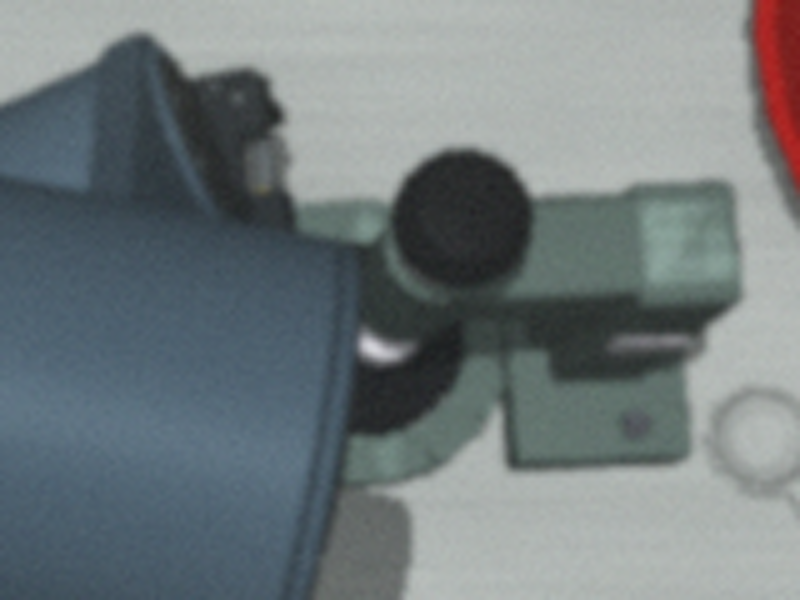

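>>> apply_moves(
  motion="-0.0005 0 0.0002 0 0 0 0.03; -0.001 0 0.0004 0 0 0 0.03; -0.0015 0 0.0006 0 0 0 0.03; -0.002 0 0.0008 0 0 0 0.03; -0.002 0 0.0008 0 0 0 0.03; -0.002 0 0.0008 0 0 0 0.03; -0.002 0 0.0008 0 0 0 0.03; -0.002 0 0.0008 0 0 0 0.03",
)

```text
time_s: 27.4
position: [0.6041, -0.118, 0.0093]
tcp_rot: [[-0.082, 0.996, 0.033], [0.924, 0.088, -0.373], [-0.374, -0.0, -0.927]]
force: [0.4, 4.5, 0.2]
opening: 0.344
```

```bash
python3 - <<'E'
from rig import bot
from h import *
for i in range(3): wpos(bot); bot.capture("wrist")
E
```

```text
t 27.4 p [ 0.6041 -0.118   0.0093] F [0.44 4.49 0.2 ] op 0.344 j [-11.2  47.5  94.7 -36.4  37.2  13. ]
t 27.45 p [ 0.6042 -0.118   0.0093] F [-0.74  3.55  0.76] op 0.344 j [-11.2  47.5  94.7 -36.4  37.2  13. ]
t 27.5 p [ 0.6042 -0.118   0.0094] F [-1.17  4.02  0.45] op 0.34 j [-11.2  47.4  94.7 -36.4  37.2  13. ]
```

>>> apply_moves(
  motion="0.005 0 -0.002 0 0 0 0.03; 0.02 0 -0.008 0 0 0 0.03; 0.04 0 -0.016 0 0 0 0.03; 0.065 0 -0.026 0 0 0 0.03; 0.055 0 -0.08 0 0 0 0.02; 0.035 0 -0.13 0 0 0 0.01; 0.012 0 -0.185 0 0 0 0; -0.01 0 -0.24 0 0 0 0",
)

```text
time_s: 28.55
position: [0.5965, -0.0361, 0.2374]
tcp_rot: [[-0.084, 0.996, 0.033], [0.924, 0.09, -0.373], [-0.374, -0.0, -0.927]]
force: [0.5, -0.1, -1.0]
opening: 0.028
```

```bash
python3 look.py 21 110 160;python3 lt.py 21; python3 - <<'E'
from rig import bot
from h import *
s=wpos(bot); print(rel(s,[.608,-.163,.27],pose(5.2)))
print([(np.array(d["point"]).round(4),round(d["p"],2)) for d in bot.find_in("knob_top","top")],[(np.array(d["point"]).round(4),round(d["p"],2)) for d in bot.find_in("knob_top","scene")])
E
```

```text
t 28.55 p [ 0.5965 -0.0361  0.2374] F [ 0.46 -0.15 -1.02] op 0.028 j [ -3.3  28.1  87.5 -24.5  63.3   2.5]
t 28.7 p [ 0.5992 -0.0365  0.24  ] F [-0.76  1.09 -0.97] op 0.006 j [ -3.3  28.   87.4 -24.6  63.    2.6]
(array([-0.1288, -0.0023,  0.0198]), array([ 0.49, 22.08, -0.14]))
[(array([ 0.6019, -0.1571,  0.2329]), 0.64)] [(array([ 0.6162, -0.1565,  0.2255]), 0.78), (array([ 0.6194, -0.1512,  0.0154]), 0.55)]
```

View pics/t21.png

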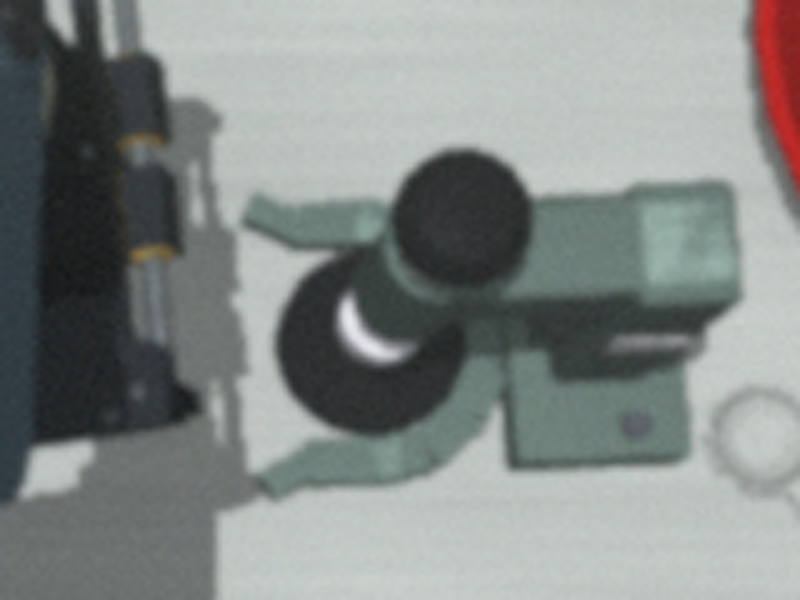

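View pics/v21.png

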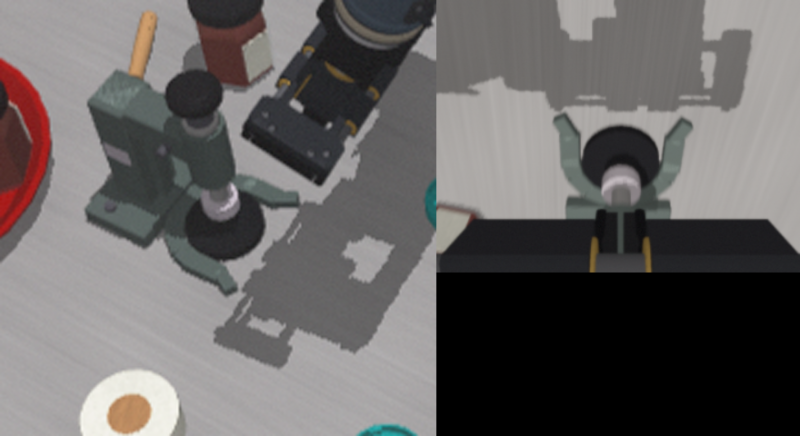

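>>> apply_moves(
  motion="-0.019 0 -0.046 0 7 0 0; -0.019 0 -0.046 0 15 0 0; -0.06 0 -0.03 0.4 22 0 0; -0.1 -0.001 0 0.4 22 0 0; -0.126 -0.002 0.0198 0.4 22 0 0; -0.126 -0.002 0.0198 0.4 22 0 0; -0.126 -0.002 0.0198 0.4 22 0 0; -0.126 -0.002 0.0198 0.4 22 0 0",
)

```text
time_s: 29.8
position: [0.6059, -0.1601, 0.2641]
tcp_rot: [[-0.089, 0.996, -0.008], [0.996, 0.089, 0.0], [0.001, -0.008, -1.0]]
force: [-0.0, 0.2, -0.6]
opening: 0.007
```

```bash
python3 look.py 22 110 160;python3 lt.py 22
```

```text
t 29.8 p [ 0.6059 -0.1601  0.2641] F [-0.03  0.2  -0.55] op 0.007 j [-24.9  28.2  78.7  -0.2  73.5 -30. ]
```

View pics/w22.png

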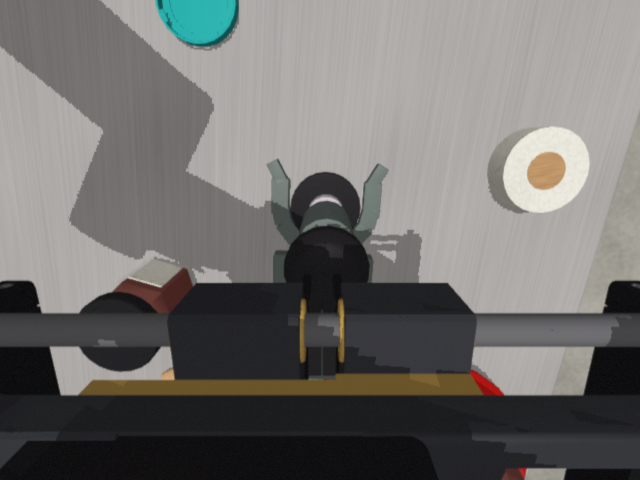

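View pics/v22.png

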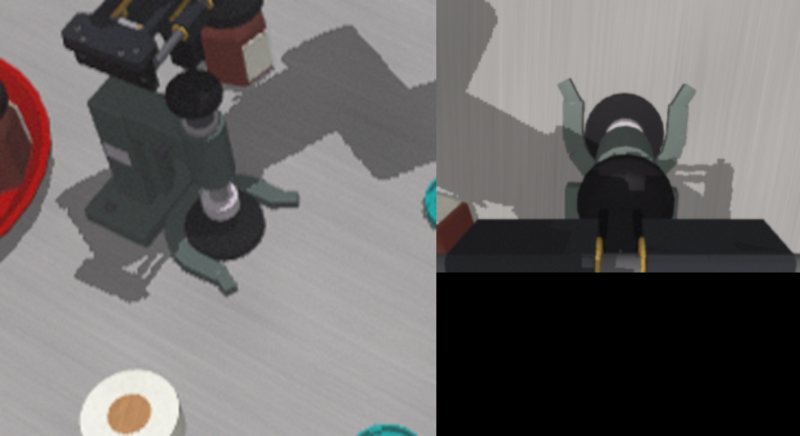

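```bash
python3 - <<'E'
from h import *
import pickle
from scipy.optimize import least_squares
c=pickle.load(open("w22.pkl","rb"))
th=np.linspace(0,2*np.pi,200)
for z in (.22,.228,.235):
  def f(x,r=.026):
    q=P(c,np.c_[x[0]+r*np.cos(th),x[1]+r*np.sin(th),0*th+z]); return [q[:,0].min()-284.5,q[:,0].max()-369.5,q[:,1].min()-225]
  r=least_squares(f,[.6,-.16]);print(z,r.x.round(4),r.fun.round(1))
E
```

```text
0.22 [ 0.6079 -0.1616] [-0.3  0.3  0. ]
0.228 [ 0.6077 -0.1598] [-2.   2.   0.1]
0.235 [ 0.6075 -0.1582] [-3.5  3.5  0.2]
```

>>> apply_moves(
  motion="0 0.002 0.015 0 0 0 0; 0 0.002 0.025 0 0 0 0; 0 0.002 0.033 0 0 0 0; 0 0.002 0.041 0 0 0 0; 0 0.002 0.047 0 0 0 0; 0 0.002 0.051 0 0 0 0; 0 0.002 0.055 0 0 0 0; 0 0.002 0.055 0 0 0 0",
)

```text
time_s: 30.95
position: [0.6074, -0.1613, 0.2114]
tcp_rot: [[-0.087, 0.996, -0.007], [0.996, 0.087, -0.0], [0.0, -0.007, -1.0]]
force: [-4.5, 3.5, 14.1]
opening: 0.007
```

```bash
python3 look.py 23 110 160; python3 -c "
from rig import bot
from h import *
wpos(bot)"
```

```text
t 30.95 p [ 0.6074 -0.1613  0.2114] F [-4.54  3.51 14.14] op 0.007 j [-25.   31.3  81.9  -0.2  67.1 -29.9]
t 31.05 p [ 0.6074 -0.1613  0.2117] F [-4.    2.69 13.03] op 0.006 j [-25.   31.3  81.9  -0.2  67.1 -29.9]
```

View pics/v23.png

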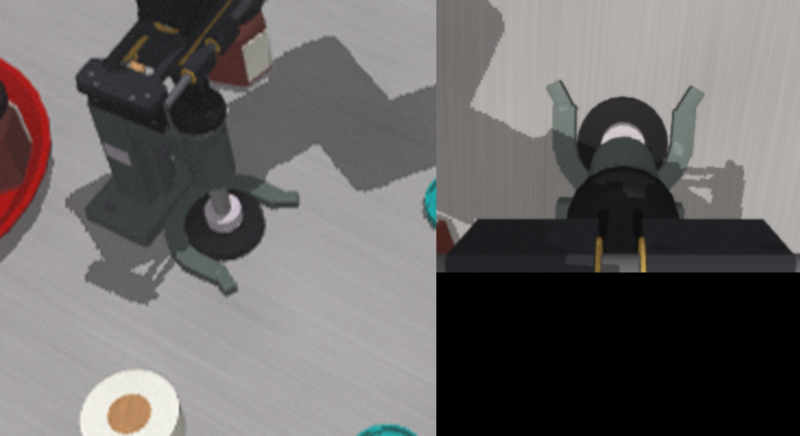

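>>> apply_moves(
  motion="0 0 0.001 0 0 0 0; 0 0 0.002 0 0 0 0; 0 0 0.002 0 0 0 0; 0 0 0.002 0 0 0 0; 0 0 0.002 0 0 0 0; 0 0 0.002 0 0 0 0; 0 0 0.002 0 0 0 0; 0 0 0.002 0 0 0 0",
)

```text
time_s: 32.05
position: [0.6074, -0.1613, 0.2103]
tcp_rot: [[-0.087, 0.996, -0.006], [0.996, 0.087, -0.001], [-0.0, -0.006, -1.0]]
force: [-5.2, 3.0, 14.6]
opening: 0.009
```

>>> apply_moves(
  motion="0 0 -0.004 0 0 0 0; 0 0 -0.01 0 0 0 0; 0 0 -0.018 0 0 0 0; 0 0 -0.028 0 0 0 0; 0 0 -0.045 0 0 0 0; 0 0 -0.07 0 0 0 0; 0.05 0 -0.1 0 0 0 0; 0.09 0 -0.12 0 0 0 0",
)

```text
time_s: 33.05
position: [0.6015, -0.0715, 0.3296]
tcp_rot: [[-0.086, 0.996, -0.004], [0.996, 0.086, -0.001], [-0.001, -0.004, -1.0]]
force: [0.4, 0.4, 0.1]
opening: 0.009
```

```bash
python3 look.py 24 110 160; python3 lt.py 24
```

```text
t 33.05 p [ 0.6015 -0.0715  0.3296] F [0.41 0.37 0.14] op 0.009 j [-17.3  23.1  76.9  -0.1  80.2 -22.2]
```

View pics/v24.png

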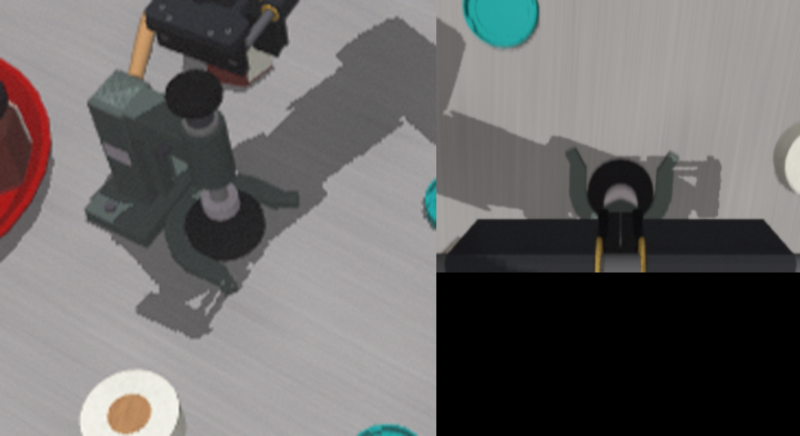

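View pics/t24.png

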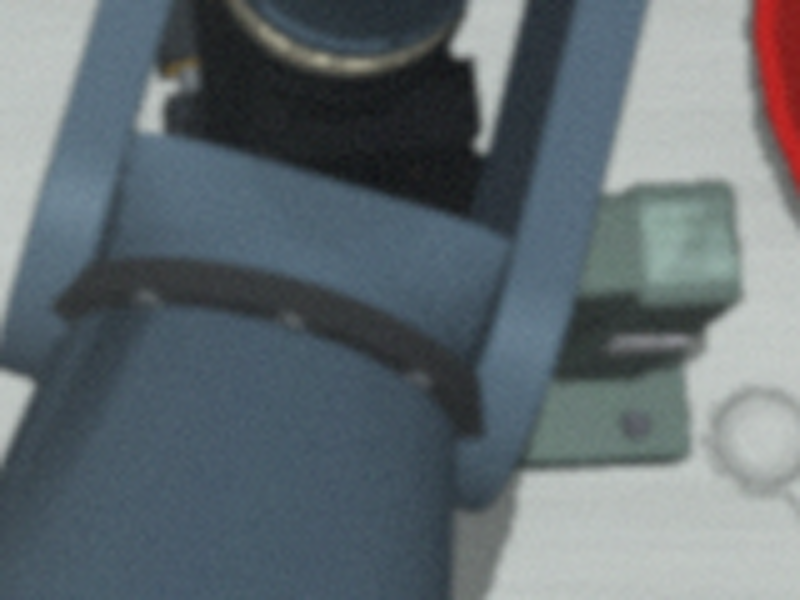

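View pics/w24.png

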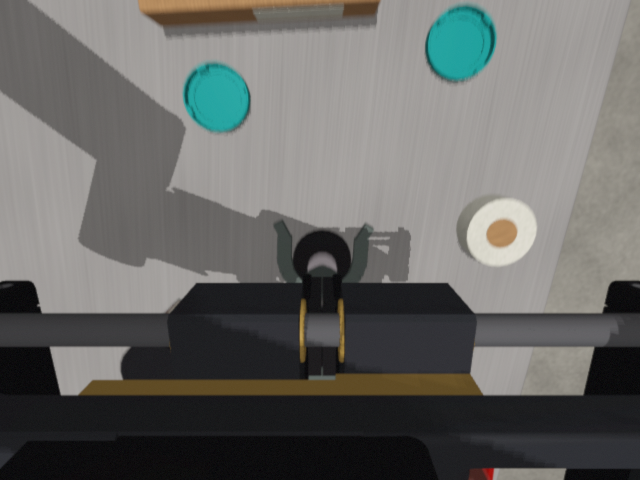

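```bash
python3 - <<'E'
from rig import bot
from h import *
s=wpos(bot)
c=bot.get_calibration("scene");a=bot.capture("scene");b=cv2.imread("pics/scene0.png")[:,:,::-1]
for n in ("spare_lid","lid_stack","jar_a","lid"): print(n,[(np.array(d["point"]).round(3),round(d["p"],2)) for d in bot.find_in(n,"scene")][:4])
d=np.abs(a.astype(int)-b).max(2)
for n,(x,y) in dict(spare=(387,261),stack=(447,290),jb=(338,395),ja=(214,165)).items(): print(n,np.median(d[y-12:y+12,x-12:x+12]))
print(bot.hand_in())
E
```

```text
t 33.2 p [ 0.6016 -0.0707  0.3297] F [ 0.24 -0.16 -0.51] op 0.005 j [-17.2  23.   76.9  -0.2  80.1 -22.3]
spare_lid [(array([0.447, 0.189, 0.068]), 0.92), (array([0.548, 0.266, 0.054]), 0.7), (array([0.466, 0.327, 0.099]), 0.63)]
lid_stack [(array([ 0.627, -0.207,  0.096]), 0.25)]
jar_a [(array([0.791, 0.258, 0.113]), 0.93), (array([ 0.44 , -0.249,  0.024]), 0.7)]
lid [(array([0.75 , 0.122, 0.004]), 0.93), (array([0.459, 0.04 , 0.   ]), 0.75), (array([ 0.618, -0.155,  0.014]), 0.69), (array([0.279, 0.218, 0.001]), 0.6)]
spare 4.0
stack 5.0
jb 5.0
ja 16.0
the job is handed in; nothing more can be done
None
```

The lid is coded and left in the press, closed side up, and I handed the job in at about 33 s. No verdict was reported.

**What I did:**
- I slid the lid about 33 mm over the carton's edge, pressed its overhang down so it leaned on the edge, and pushed its top outward. The first push left it standing on its rim, and a second push tipped it closed side up.
- I pushed it along the bench between two fingers into the horseshoe until it met the back, with about 4 N of resistance.
- I pressed the knob to about 25 mm of travel (about 15 N at the wrist), let it spring back and moved the arm clear.

**Last checks:**
- **Ram and lid:** the pictures after release show the ram up and the lid flat and black side up under the die.
- **Spare lid, stack and jar_b:** these looked unchanged in the scene picture from the start.
- **jar_a:** it was partly hidden behind the arm. Its detected point was lower and about 18 mm from the first reading, so I couldn't confirm its position from that view. I felt no contact there.
- **Lid position:** the cameras disagreed by up to about 9 mm in x. My finger-contact estimate put the lid about 3–5 mm past the knob's axis. The back of the horseshoe allows only 2 mm, so I relied on the contact with it to judge the lid fully home.

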